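# Pair up the oiled bookends

## Robot

A 7-joint arm with a two-finger parallel gripper is mounted at the origin on the work surface. World frame = base frame: x ahead of the robot, y to its left, z up, the work surface at z = 0. Lengths are in m, angles in rad, forces in N, time in s.
With the tool pointing down it reaches from about 0.4 to 0.925 m from the base axis. Payload 5.6 kg.
Tool frame: the origin (TCP) lies midway between the tips of the shut fingers; the grasp point (between the pads) lies 19 mm behind it; z points along the fingers, y is the line along which they close (so a half turn about z gives the same grasp; the last joint's range is limited). The gripper opens to 85 mm and grips with 20 to 120 N. Pads are 22 mm wide; open, the fingers measure 114 mm over their backs; the gripper's body (76 mm by 85 mm) begins 54 mm behind the grasp point. The pads swing forward as they close: fully open they stand 13 mm farther back than shut.
Start: joints at [1.153, 0.468, -0.012, 1.603, 0.006, 1.071, -0.056], TCP at [0.238, -0.605, 0.231] pointing down, gripper open.
Joint ranges: [-2.53, 2.53], [-0.31, 2.02], [-1.57, 1.55], [0.28, 2.44], [-1.29, 4.43], [0.15, 1.84], [-2.92, 2.92]. Speed limits (rad/s): [2.57, 2.57, 3.14, 3.14, 3.14, 3.14, 3.14].

## Interface

Orientations are given as a unit quaternion [x, y, z, w].
In Python, from station import arm gives the robot as it stands.
- The arm moves only by the tool drive_tool, never from a script. Its argument "commands" is a list of rows, each an object with "linear": the shift along the world's x, y, z in m, a list of three; "rot": the turn, a rotation vector about the world's x, y, z in degrees, a list of three. A call has 1 to 8 rows; each row is the pose to reach, as a shift and turn from the pose commanded when the call began; what a row does not reach only later rows make up. A row lasts 1/10 s, in which the tool goes at most 50 mm and 8.59 degrees, less where a joint would pass 70% of its speed; a pose out of reach is approached as far as the arm can. A call with a gripper value outside its range is refused whole. "gripper" is the closure, from 0 (fully open) to 1 (shut), set as the call begins (left out, the last holds). The fingers move at their own pace and stop on an object; "squeeze" is the grip in N (left out, the last holds). Time passes only in rows, so rows that repeat a pose let the fingers close. It gives the time, the measured TCP pose, the force, the opening and the grip force at its end, in the units of the state.
- arm.sense(): the state, without advancing time (a new reading comes with each control period).
- arm.camera(name): name is "scene" or "top" or "wrist"; returns (picture, depth): 384x512x3 uint8, red, green, blue; 384x512 float32, m along the optical axis (not along the pixel's ray), 0 where there is no reading.
- arm.camera_model(name): a dict with "mtx" (3x3 intrinsics, pixels), "k1" (the pictures are not rectified: a ray, as slopes to the right and down, at radius r is drawn at 1 + k1 r^2 times it, then the intrinsics apply), "pose" (4x4, takes a point from camera to world coordinates); the wrist camera has in their place "mount" (4x4, takes a point from camera to tool coordinates, whose origin is the TCP and whose axes are the flange's). Camera axes: x right, y up, looking along -z (the intrinsics and any distortion apply to the point x, -y, -z); pixel columns grow to the right and rows downward; lengths in m; the calibration is good to about 2 mm. A picture is of the moment at which its call begins: read the wrist's pose just before it. camera_model takes no time and is no camera call.
- arm.hand_in(): hands the job in; it is judged then, once.
The state is a dict: "t": time; "qpos": joint angles; "joint_velocities": joint speeds; "joint_efforts": joint torques, N m; "eef_pos": TCP position; "ee_rot": TCP orientation; "wrist_force": force on the tool from outside, world axes, zero at the start; "wrist_torque": the same for the moment, N m; "finger_gap": finger opening in m; "grasp_force": force on a finger pad.
Only numpy, scipy, OpenCV 4.12 (cv2) and the standard library are available. Lean on these libraries where they do the work, as an engineer would, in place of code of your own. Each camera call takes 0.05 s, during which the arm holds its last target. There are 200 camera calls.

## Task

The two bookends lying on their backs on the drying racks are dry: stand each one upright on its foot on the bench, back to back with the standing bookend whose head has the same shape, with the two backs touching and their side edges flush, so that each pair can be strapped together. Feel your way up to the standing ones so that they stay where they are, give or take a finger's width. Leave the third standing bookend and everything else on the bench alone, and let go of both pairs.

Things in the scene. Friction and masses are not known exactly. Their poses are not given: they have to be found in the camera images.
- standing_arch: Loose hardwood L-shaped bookend, 150 mm tall, ~0.45 kg (+-40%). Upright 56 wide, 22 thick, full width to 122 mm up, head half-round; foot 56 wide, 20 thick, 95 mm long from back face. Origin: mid-width at bottom edge of the back face; +x along foot, +z to head. Stands in the far row, foot (+x) at yaw 0.65 to 1.2 rad (away and left).
- standing_gable: Loose hardwood L-shaped bookend, 150 mm tall, ~0.45 kg (+-40%). Upright 56 wide, 22 thick, full width to 122 mm up, head pointed (gable); foot 56 wide, 20 thick, 95 mm long from back face. Origin: mid-width at bottom edge of the back face; +x along foot, +z to head. Stands in the far row, foot (+x) at yaw 0.65 to 1.2 rad (away and left).
- standing_step: Loose hardwood L-shaped bookend, 150 mm tall, ~0.45 kg (+-40%). Upright 56 wide, 22 thick, full width to 122 mm up, head stepped, 26 mm block in the middle; foot 56 wide, 20 thick, 95 mm long from back face. Origin: mid-width at bottom edge of the back face; +x along foot, +z to head. Stands in the far row, foot (+x) at yaw 0.65 to 1.2 rad (away and left). Has no mate: leave alone.
- lying_arch: Loose hardwood L-shaped bookend, 150 mm tall, ~0.45 kg (+-40%). Upright 56 wide, 22 thick, full width to 122 mm up, head half-round; foot 56 wide, 20 thick, 95 mm long from back face. Origin: mid-width at bottom edge of the back face; +x along foot, +z to head. Lies back down on a rack's battens, 20 mm over bench, foot up, head (+z) at yaw 0.55 to 1.45 rad (away and left); +x up.
- lying_gable: Loose hardwood L-shaped bookend, 150 mm tall, ~0.45 kg (+-40%). Upright 56 wide, 22 thick, full width to 122 mm up, head pointed (gable); foot 56 wide, 20 thick, 95 mm long from back face. Origin: mid-width at bottom edge of the back face; +x along foot, +z to head. Lies back down on a rack's battens, 20 mm over bench, foot up, head (+z) at yaw 0.55 to 1.45 rad (away and left); +x up.
- rack_arch: Fixed pale wood drying rack under the lying arch bookend: two battens 16 wide, 110 long, 20 mm high, across the rack's x axis at x = -55 and +45 mm, joined by a strip 24 wide, 6 mm high along the middle. Origin: bench level, about under the bookend's upright 75 mm from its underside. +x roughly the way the head points.
- rack_gable: Fixed pale wood drying rack under the lying gable bookend: two battens 16 wide, 110 long, 20 mm high, across the rack's x axis at x = -55 and +45 mm, joined by a strip 24 wide, 6 mm high along the middle. Origin: bench level, about under the bookend's upright 75 mm from its underside. +x roughly the way the head points.
- brush: oil brush, 180 mm long, lying left of the racks; a bystander. Origin under its middle.
- oil_tin: steel oil tin, 84 mm across, 110 mm high, to the left; a bystander. Origin: centre of its underside.
- wax_tin: round aluminium wax tin, 56 mm across, 36 mm high, just beyond the row of standing bookends; a bystander. Origin: centre of its underside.
- sanding_block: cork and rubber sanding block 102 x 56 x 32 mm, just beyond the row of standing bookends; a bystander. Origin: centre of its underside.
- mallet: wooden mallet, head 115 x 75 x 60 mm, lying to the right; a bystander. Origin: under the centre of its head.
- try_square: try square, stock 110 mm, blade 150 mm, lying to the left; a bystander. Origin: under the middle of its stock.
Mind the look-alikes: they are no part of the job. Leave any green look-alike of the standing_arch alone. What is shaped like the lying_arch but orange is not meant.

How it is judged:
At the end, for the whole second after the job is handed in: Each formerly lying bookend stands on its foot on the bench (tilt under 0.05 rad, under 4 mm high) back to back with the standing one of like head: gap under 3 mm, side edges flush within 3 mm, backs parallel within 0.06 rad; all upright, at rest and released (angle between each of lying_arch, standing_arch, lying_gable, standing_gable's own z axis and vertical below 0.05 rad and height (world z) of each of lying_arch, lying_gable below 0.004 m and x of lying_arch in the frame of standing_arch between -0.003 and 0.003 m and y of lying_arch in the frame of standing_arch between -0.003 and 0.003 m and angle between the x axis of lying_arch and the x axis of standing_arch, either way round below 0.06 rad and contact force between the fingers and lying_arch below 0.1 N and contact force between the fingers and standing_arch below 0.1 N and linear speed of each of lying_arch, standing_arch, lying_gable, standing_gable below 0.01 m/s and x of lying_gable in the frame of standing_gable between -0.003 and 0.003 m and y of lying_gable in the frame of standing_gable between -0.003 and 0.003 m and angle between the x axis of lying_gable and the x axis of standing_gable, either way round below 0.06 rad and contact force between the fingers and lying_gable below 0.1 N and contact force between the fingers and standing_gable below 0.1 N); the robot touches nothing.
It fails at once if a standing bookend of the two pairs is shifted more than 20 mm (distance of any of standing_arch, standing_gable from where it was at the start of the episode above 0.02 m).
It fails at once if a standing bookend is tipped over (angle between any of standing_arch, standing_gable, standing_step's own z axis and vertical above 0.35 rad).
It fails at once if the stepped bookend or another bystander is moved more than 12 mm (distance of any of standing_step, brush, oil_tin, wax_tin, sanding_block, mallet, try_square from where it was at the start of the episode above 0.012 m).
It also fails if it takes over 64 s, if anything falls off the work surface, if the arm or the gripper's body presses on something with over 40 N, if the wrist force passes 120 N, or if a joint passes its speed limit or range.

## Working session

There is one attempt and no reset: what is moved stays moved. The work goes in short steps, Python scripts to look and compute and a tool call to move; the robot and the scene stay as the last step left them, time stands still between calls to the robot, and variables do not carry over. Pictures are saved under pics/ and viewed, at most 10 in all, crops included, and the job is handed in when it is done.

Besides the shell and the picture viewer there is one more tool, called after ">>>" by a JSON object that holds its "op" and its "data", one argument or row to a line. drive_tool: Moves the arm, as the interface text tells. Its arguments: {"type":"object","properties":{"commands":{"type":"array"},"gripper":{"type":"number"},"squeeze":{"type":"number"}},"required":["commands"]}

```bash
ls; mkdir -p pics; cat > h.py <<'E'
import numpy as np, cv2
from station import arm
def load(n): return np.load(f'{n}.npz')
def grab(n):
    s=arm.sense(); p,d=arm.camera(n); return s,p,d
def rays(cm,uv,pose):
    uv=np.atleast_2d(np.float64(uv)); K=np.array(cm['mtx']); q=(uv-K[:2,2])/[K[0,0],K[1,1]]
    r=q.copy()
    for _ in range(10): r=q/(1+cm['k1']*(r**2).sum(1,keepdims=True))
    c=np.c_[r[:,0],-r[:,1],-np.ones(len(r))]
    return pose[:3,3],c@pose[:3,:3].T     # scale = depth
def onplane(cm,uv,z,pose=None):
    o,v=rays(cm,uv,np.array(cm['pose']) if pose is None else pose); return o+v*((z-o[2])/v[:,2])[:,None]
def cloud(cm,d,pose=None):
    h,w=d.shape; u,v=np.meshgrid(np.arange(w),np.arange(h))
    o,r=rays(cm,np.c_[u.ravel(),v.ravel()],np.array(cm['pose']) if pose is None else pose)
    return (o+r*d.reshape(-1,1)).reshape(h,w,3)
E
python3 - <<'E'
from h import *
for n in('scene','top'):
    s,p,d=grab(n); cv2.imwrite(f'pics/{n}0.png',p[...,::-1]); np.savez(f'{n}0',p=p,d=d)
    m=arm.camera_model(n); print(n,np.round(m['mtx'],1).tolist(),m['k1'],np.round(m['pose'],3).tolist(),(d>0).mean())
m=arm.camera_model('wrist');print(m)
print(arm.sense())
E
```

```text
pics
scene [[452.4, 0.0, 260.2], [0.0, 452.4, 194.2], [0.0, 0.0, 1.0]] -0.018320851252962633 [[-0.859, -0.437, 0.267, 0.8], [0.512, -0.738, 0.44, 0.567], [0.004, 0.515, 0.857, 1.106], [0.0, 0.0, 0.0, 1.0]] 0.9957834879557291
top [[468.2, 0.0, 256.2], [0.0, 468.2, 190.0], [0.0, 0.0, 1.0]] -0.09577555449229136 [[0.056, 0.974, -0.221, 0.185], [-0.998, 0.056, -0.007, 0.013], [0.006, 0.221, 0.975, 1.374], [0.0, 0.0, 0.0, 1.0]] 0.9963277180989584
{'mtx': array([[276.94017593,   0.        , 253.13746108],
       [  0.        , 276.94017593, 186.82606849],
       [  0.        ,   0.        ,   1.        ]]), 'k1': -0.05051091496989433, 'mount': array([[-3.40024138e-04,  9.48296904e-01,  3.17384414e-01,
         8.18983912e-02],
       [ 9.99999870e-01,  4.43241830e-04, -2.53007892e-04,
         5.32267809e-04],
       [-3.80604649e-04,  3.17384287e-01, -9.48296931e-01,
        -1.41464334e-01],
       [ 0.00000000e+00,  0.00000000e+00,  0.00000000e+00,
         1.00000000e+00]])}
{'t': 0.1, 'qpos': array([ 1.15300007,  0.46830496, -0.01157157,  1.60356724,  0.00597949,
        1.07140321, -0.05630812]), 'joint_velocities': array([-1.06076383e-03, -1.11247252e-03, -2.17725886e-04, -1.15098402e-03,
       -1.09733827e-03,  1.56629869e-05,  1.15548215e-03]), 'joint_efforts': array([ 2.12642117e-04, -5.33527350e+01,  2.13638856e-02, -2.51969343e+01,
        1.15751463e-02,  4.26725965e-03, -9.78575002e-06]), 'eef_pos': array([ 0.23768794, -0.60442202,  0.2304085 ]), 'ee_rot': array([ 9.82502220e-01,  1.86249048e-01, -2.09250371e-04, -7.97226262e-04]), 'wrist_force': array([0.14665012, 0.24318621, 0.85544514]), 'wrist_torque': array([-0.04412173,  0.01771806,  0.00491765]), 'grasp_force': 0.0, 'finger_gap': 0.08559357598496634}
```

View pics/scene0.png

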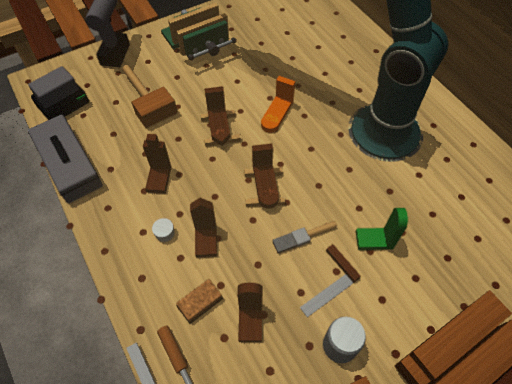

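View pics/top0.png

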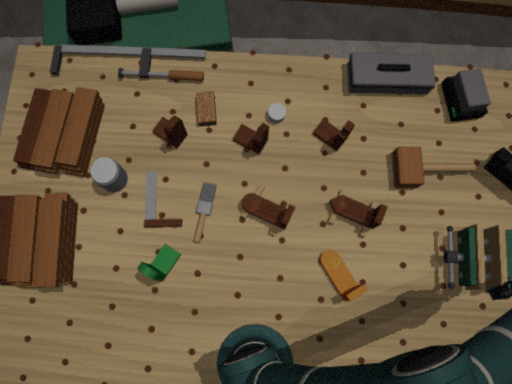

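The scene view shows the standing bookends at (155,165) step, (204,228) and (250,312), and the lying ones at (217,115) and (264,177). In the top view the standing ones are at (334,132), (252,137) and (170,130), and the lying ones at (358,211) and (268,210). The orange and green look-alikes are elsewhere. Next I'll segment and measure.

```bash
python3 - <<'E'
from h import *
ims=[]
for n in('top','scene'):
    f=load(n+'0'); P=cloud(arm.camera_model(n),f['d']); hsv=cv2.cvtColor(f['p'],cv2.COLOR_RGB2HSV)
    m=(P[...,2]>.028)&(P[...,2]<.17)&(P[...,0]>.3)&(P[...,0]<.95)&(abs(P[...,1])<.5)&((hsv[...,0]<18)|(hsv[...,0]>170))&(hsv[...,2]<150)
    c,l,st,ce=cv2.connectedComponentsWithStats(m.astype('uint8'))
    print(n)
    for i in range(1,c):
        if st[i,4]<60: continue
        q=P[l==i]; print(i,st[i],np.round(np.median(q,0),3),'z98',q[:,2].max().round(3))
        hi=q[q[:,2]>q[:,2].max()-.02]; print('   top pts',len(hi),np.round(hi.mean(0),3))
    # table check
    t=P[(P[...,0]>.3)&(P[...,0]<.9)&(abs(P[...,1])<.4)]; print('table z med',np.median(t[:,2]))
    p=f['p']
    crop=p[85:255,130:400] if n=='top' else p[70:350,120:320]
    ims.append(cv2.resize(crop,None,fx=780/crop.shape[1] if n=='top' else 2.1,fy=780/crop.shape[1] if n=='top' else 2.1,interpolation=cv2.INTER_CUBIC))
cv2.imwrite('pics/s1.png',ims[1][...,::-1])
E
```

```text
top
22 [350  52  83  33 777] [ 0.913 -0.411  0.071] z98 0.09
   top pts 511 [ 0.906 -0.397  0.073]
64 [169  70  34  10 224] [0.848 0.266 0.033] z98 0.044
   top pts 224 [0.848 0.265 0.033]
153 [196  91  20  32 515] [0.743 0.193 0.033] z98 0.042
   top pts 515 [0.743 0.193 0.033]
166 [164 116  22  30 428] [0.635 0.265 0.117] z98 0.155
   top pts 154 [0.64  0.269 0.146]
170 [333 121  22  29 251] [ 0.646 -0.215  0.122] z98 0.159
   top pts 83 [ 0.658 -0.222  0.151]
171 [254 123  15  29 295] [0.626 0.018 0.125] z98 0.155
   top pts 92 [0.634 0.018 0.143]
173 [ 393  147   40   40 1166] [ 0.581 -0.426  0.06 ] z98 0.071
   top pts 992 [ 0.583 -0.426  0.06 ]
236 [242 194  54  36 997] [ 0.428 -0.014  0.043] z98 0.122
   top pts 147 [ 0.406 -0.068  0.115]
237 [ 330  195   58   34 1046] [ 0.44  -0.279  0.044] z98 0.125
   top pts 163 [ 0.423 -0.323  0.115]
table z med 0.0014870437335620101
scene
1 [131  87  45  37 926] [ 0.591 -0.414  0.06 ] z98 0.07
   top pts 742 [ 0.589 -0.423  0.06 ]
2 [205  86  25  58 902] [ 0.443 -0.285  0.044] z98 0.122
   top pts 139 [ 0.426 -0.32   0.113]
4 [  29  116   71   84 2352] [ 0.89  -0.348  0.071] z98 0.089
   top pts 1714 [ 0.892 -0.369  0.072]
5 [143 134  27  34 501] [ 0.663 -0.215  0.102] z98 0.157
   top pts 96 [ 0.663 -0.221  0.15 ]
6 [ 252  144   27   64 1146] [ 0.432 -0.022  0.044] z98 0.12
   top pts 163 [ 0.412 -0.066  0.113]
10 [190 198  26  31 490] [0.642 0.025 0.117] z98 0.151
   top pts 147 [0.639 0.02  0.14 ]
15 [177 280  45  40 576] [0.745 0.197 0.033] z98 0.04
   top pts 576 [0.746 0.196 0.033]
16 [238 283  25  27 512] [0.648 0.274 0.133] z98 0.155
   top pts 242 [0.645 0.27  0.146]
19 [157 325  30  48 549] [0.853 0.268 0.034] z98 0.041
   top pts 549 [0.853 0.267 0.034]
table z med 0.001690137356090915
```

View pics/s1.png

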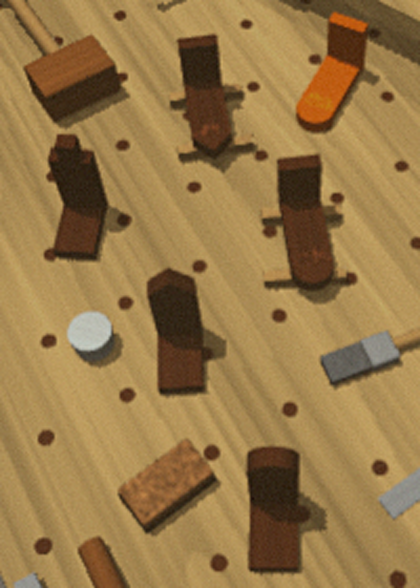

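The scene crop confirms which is which. The standing gable is at scene pixel (204,228), the standing arch at (250,312) and the stepped one at (155,165). The lying gable is at (217,115) and the lying arch at (264,177). Now I'll fit the poses.

```bash
cat > fit.py <<'E'
from h import *
def clouds(names):
    out=[]
    for n in names:
        f=load(n); hsv=cv2.cvtColor(f['p'],cv2.COLOR_RGB2HSV); pose=f['pose'] if 'pose' in f else None
        P=cloud(arm.camera_model(n.rstrip('0123456789')),f['d'],pose)
        m=((hsv[...,0]<20)|(hsv[...,0]>165))&(hsv[...,2]<140)&(hsv[...,1]>60)&(f['d']>0)
        out.append(P[m])
    return np.concatenate(out)
def near(P,xy,r,z0,z1): return P[(np.hypot(*(P[:,:2]-xy).T)<r)&(P[:,2]>z0)&(P[:,2]<z1)]
def rect(q):
    r=cv2.minAreaRect((q[:,:2]*1000).astype(np.float32)); return np.round(r[0],1),np.round(r[1],1),r[2]
E
python3 - <<'E'
from fit import *
for src in(['top0'],['scene0'],):
    P=clouds(src); print(src)
    for nm,xy in(('arch',(.43,-.02)),('gable',(.44,-.285))):
        q=near(P,xy,.12,.036,.05); print('lying',nm,len(q),'up z',np.median(q[:,2]).round(4),rect(q))
        q=near(P,xy,.12,.108,.125); print('   foot tip',len(q),rect(q),np.median(q[:,2]))
    for nm,xy in(('arch',(.65,.275)),('gable',(.645,.02)),('step',(.663,-.22))):
        q=near(P,xy,.1,.013,.027); print('standing',nm,'foot',len(q),rect(q))
        q=near(P,xy,.06,.05,.16); print('   upright',len(q),rect(q))
        q=near(P,xy,.06,.05,.12); c=q[:,:2].mean(0); w,v=np.linalg.eigh(np.cov(q[:,:2].T)); print('   face pts',len(q),c.round(4),'normal yaw',np.arctan2(v[1,0],v[0,0]).round(3),np.sqrt(w).round(4))
E
```

```text
['top0']
lying arch 807 up z 0.0425 (array([432.1,  -6.9]), array([144.3,  57. ]), 68.04655456542969)
   foot tip 150 (array([406.5, -69.2]), array([19.5, 55.2]), 66.31527709960938) 0.1153300759577478
lying gable 753 up z 0.0431 (array([ 447.1, -262.3]), array([143.3,  58.5]), 70.63264465332031)
   foot tip 158 (array([ 423.9, -324. ]), array([21.1, 57.9]), 67.88530731201172) 0.11541441888815851
standing arch foot 255 (array([683.7, 273.7]), array([104., 147.]), 43.77421569824219)
   upright 388 (array([642.2, 268.9]), array([26.3, 57.1]), 60.10284423828125)
   face pts 179 [0.6336 0.2627] normal yaw -2.236 [0.004  0.0179]
standing gable foot 367 (array([684.9,  31. ]), array([ 97.1, 136.2]), 60.28425216674805)
   upright 276 (array([635.9,  17.1]), array([24. , 57.8]), 62.90845489501953)
   face pts 110 [0.6233 0.0157] normal yaw -2.235 [0.0049 0.0188]
standing step foot 398 (array([ 680.6, -193.6]), array([96.3, 57.6]), 52.5255126953125)
   upright 236 (array([ 659.6, -223.1]), array([22.3, 59.4]), 55.04740905761719)
   face pts 93 [ 0.6427 -0.2141] normal yaw -2.433 [0.0065 0.0162
[... 409 characters left out ...]
ng arch foot 756 (array([692.6, 280.9]), array([ 83.7, 145.9]), 41.003753662109375)
   upright 540 (array([644.6, 269.4]), array([24.1, 55.5]), 58.87166976928711)
   face pts 216 [0.6499 0.2784] normal yaw -2.103 [0.0006 0.0161]
standing gable foot 587 (array([692.2,  45. ]), array([ 76.8, 127.1]), 63.8302116394043)
   upright 516 (array([639.9,  19.5]), array([25. , 56.4]), 62.79732131958008)
   face pts 267 [0.6428 0.0281] normal yaw -1.983 [0.0028 0.0168]
standing step foot 483 (array([ 684.6, -191.6]), array([94.6, 56.9]), 54.21424102783203)
   upright 515 (array([ 662.5, -222.4]), array([27.2, 57. ]), 55.13444137573242)
   face pts 310 [ 0.6647 -0.2137] normal yaw -2.086 [0.0042 0.0179]
```

>>> {"op": "drive_tool", "data": {
  "commands": [
    {"linear":[0.05,0.15,0.0],"rot":[0,0,12]},
    {"linear":[0.1,0.3,0.0],"rot":[0,0,24]},
    {"linear":[0.12,0.36,0.0],"rot":[0,0,28]},
    {"linear":[0.12,0.36,0.0],"rot":[0,0,28]},
    {"linear":[0.12,0.36,0.0],"rot":[0,0,28]},
    {"linear":[0.12,0.36,0.0],"rot":[0,0,28]},
    {"linear":[0.12,0.36,0.0],"rot":[0,0,28]},
    {"linear":[0.12,0.36,0.0],"rot":[0,0,28]}
  ],
  "gripper": 0
}}

```text
t: 0.9
eef_pos: [0.3585, -0.2411, 0.2312]
ee_rot: [0.907, 0.42, -0.0, -0.0]
wrist_force: [0.8, 0.2, -0.6]
finger_gap: 0.0853
grasp_force: 0.0
```

```bash
cat > st.py <<'E'
from h import *
from scipy.spatial.transform import Rotation as R
s=arm.sense(); M=R.from_quat(s['ee_rot']).as_matrix()
print('t',round(s['t'],2),'p',np.round(s['eef_pos'],4),'x',M[:,0].round(3),'y',M[:,1].round(3),'z',M[:,2].round(3),'\nq',np.round(s['qpos'],3),'F',s['wrist_force'].round(2),'T',s['wrist_torque'].round(2),'gap',round(s['finger_gap'],4),'gf',round(s['grasp_force'],1))
E
python3 st.py
```

```text
t 0.9 p [ 0.3585 -0.2411  0.2312] x [0.647 0.763 0.   ] y [ 0.763 -0.647 -0.001] z [-0.     0.001 -1.   ] 
q [ 0.818  0.117 -0.323  2.09   0.045  0.941 -0.233] F [ 0.81  0.18 -0.55] T [-0.05 -0.02 -0.01] gap 0.0853 gf 0.0
```

>>> {"op": "drive_tool", "data": {
  "commands": [
    {"linear":[0.015,0.048,0.0],"rot":[0,0,4]},
    {"linear":[0.03,0.095,0.0],"rot":[0,0,8]},
    {"linear":[0.045,0.14,-0.01],"rot":[0,0,12]},
    {"linear":[0.06,0.19,-0.02],"rot":[0,0,16]},
    {"linear":[0.0785,0.245,-0.03],"rot":[0,0,18]},
    {"linear":[0.0785,0.245,-0.03],"rot":[0,0,18]},
    {"linear":[0.0785,0.245,-0.03],"rot":[0,0,18]}
  ]
}}

```text
t: 1.6
eef_pos: [0.4363, 0.0024, 0.2008]
ee_rot: [0.83, 0.557, -0.0, -0.001]
wrist_force: [0.0, -0.8, -0.6]
finger_gap: 0.0853
grasp_force: 0.0
```

```bash
python3 st.py; cat > wfit.py <<'E'
import sys
from fit import *
from scipy.spatial.transform import Rotation as R
def wgrab(n):
    s,p,d=grab('wrist'); T=np.eye(4); T[:3,:3]=R.from_quat(s['ee_rot']).as_matrix(); T[:3,3]=s['eef_pos']
    np.savez(n,p=p,d=d,pose=T@np.array(arm.camera_model('wrist')['mount'])); cv2.imwrite(f'pics/{n}.png',p[...,::-1]); return s,p,d
E
python3 - <<'E'
from wfit import *
wgrab('wrist1'); P=clouds(['wrist1'])
q=near(P,(.43,-.01),.13,.034,.05); print(len(q),np.median(q[:,2]),rect(q))
q=near(P,(.41,-.07),.06,.106,.125); print(len(q),rect(q))
E
```

```text
t 1.6 p [0.4363 0.0024 0.2008] x [0.379 0.926 0.001] y [ 0.926 -0.379 -0.001] z [-0.001  0.001 -1.   ] 
q [ 0.444  0.2   -0.577  2.101  0.139  0.879 -0.601] F [ 0.03 -0.81 -0.59] T [ 0.02 -0.01  0.01] gap 0.0853 gf 0.0
5204 0.040792825631255414 (array([4.37e+02, 1.00e-01]), array([129.7,  55.8]), 67.97857666015625)
1142 (array([409. , -67.2]), array([19.3, 54.4]), 67.85352325439453)
```

View pics/wrist1.png

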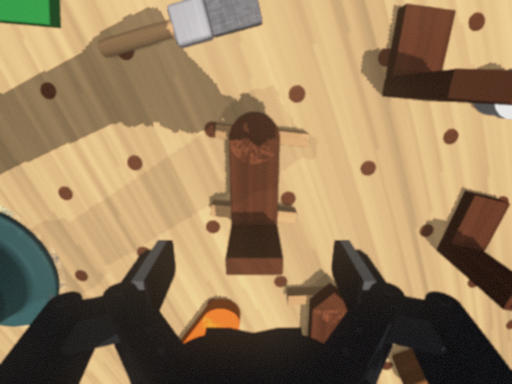

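The lying arch, centred near (255,200) in the wrist view, lies between the open fingers with clear space on both sides. The fit gives yaw 68° and sizes that match. Going down to grasp.

>>> {"op": "drive_tool", "data": {
  "commands": [
    {"linear":[0.002,0.003,-0.04],"rot":[0,0,0]},
    {"linear":[0.002,0.003,-0.08],"rot":[0,0,0]},
    {"linear":[0.002,0.003,-0.12],"rot":[0,0,0]},
    {"linear":[0.002,0.003,-0.155],"rot":[0,0,0]},
    {"linear":[0.002,0.003,-0.175],"rot":[0,0,0]},
    {"linear":[0.002,0.003,-0.187],"rot":[0,0,0]},
    {"linear":[0.002,0.003,-0.187],"rot":[0,0,0]}
  ]
}}

```text
t: 2.35
eef_pos: [0.4375, 0.0018, 0.0134]
ee_rot: [0.832, 0.555, -0.001, -0.0]
wrist_force: [0.1, 0.4, 1.0]
finger_gap: 0.0855
grasp_force: 0.0
```

>>> {"op": "drive_tool", "data": {
  "commands": [
    {"linear":[0,0,0],"rot":[0,0,0]},
    {"linear":[0,0,0],"rot":[0,0,0]},
    {"linear":[0,0,0],"rot":[0,0,0]},
    {"linear":[0,0,0],"rot":[0,0,0]}
  ],
  "gripper": 1,
  "squeeze": 60
}}

```text
t: 2.75
eef_pos: [0.4391, 0.0029, 0.0157]
ee_rot: [0.832, 0.555, 0.001, 0.001]
wrist_force: [-1.2, -0.8, 5.5]
finger_gap: 0.0549
grasp_force: 63.4
```

```bash
python3 st.py
```

```text
t 2.75 p [0.4391 0.0029 0.0157] x [0.384 0.923 0.   ] y [ 0.923 -0.384  0.002] z [ 0.002 -0.001 -1.   ] 
q [ 0.248  0.541 -0.389  2.212  0.455  0.462 -0.897] F [-1.16 -0.78  5.45] T [ 0.09  0.41 -0.08] gap 0.0549 gf 63.4
```

>>> {"op": "drive_tool", "data": {
  "commands": [
    {"linear":[0,0,0.04],"rot":[0,0,0]},
    {"linear":[0,0,0.08],"rot":[0,0,0]},
    {"linear":[0.01,0,0.12],"rot":[0,0,0]},
    {"linear":[0.02,0.0,0.16],"rot":[0,0,0]},
    {"linear":[0.03,0.0,0.2],"rot":[7.4,-3.1,0]},
    {"linear":[0.03,0.0,0.22],"rot":[14.8,-6.1,0]},
    {"linear":[0.03,0.0,0.22],"rot":[22.2,-9.2,0]},
    {"linear":[0.03,0.0,0.22],"rot":[27.7,-11.5,0]}
  ]
}}

```text
t: 3.55
eef_pos: [0.468, 0.0015, 0.2352]
ee_rot: [0.803, 0.536, 0.217, -0.142]
wrist_force: [-1.1, -0.1, -7.8]
finger_gap: 0.0547
grasp_force: 69.4
```

```bash
python3 st.py
```

```text
t 3.55 p [0.468  0.0015 0.2352] x [0.331 0.799 0.501] y [ 0.923 -0.385  0.004] z [ 0.197  0.461 -0.865] 
q [ 0.93   0.231 -0.739  2.113 -0.504  0.817  0.16 ] F [-1.09 -0.07 -7.8 ] T [-0.93  0.55  0.06] gap 0.0547 gf 69.4
```

>>> {"op": "drive_tool", "data": {
  "commands": [
    {"linear":[0,0,0],"rot":[7.4,-3.1,0]},
    {"linear":[0,0,0],"rot":[14.8,-6.1,0]},
    {"linear":[0,0,0],"rot":[22.2,-9.2,0]},
    {"linear":[0.0,0,0],"rot":[27.7,-11.5,0]},
    {"linear":[0.0,0.0,0],"rot":[27.7,-11.5,0]}
  ]
}}

```text
t: 4.05
eef_pos: [0.4673, 0.0004, 0.2318]
ee_rot: [0.722, 0.478, 0.416, -0.278]
wrist_force: [0.6, -0.0, -6.3]
finger_gap: 0.055
grasp_force: 69.8
```

```bash
python3 st.py
```

```text
t 4.05 p [4.673e-01 4.000e-04 2.318e-01] x [0.198 0.459 0.866] y [ 0.921 -0.389 -0.004] z [ 0.335  0.799 -0.5  ] 
q [ 1.23   0.539 -0.839  2.171 -0.891  0.898  0.734] F [ 0.61 -0.   -6.29] T [-1.71  0.78 -0.01] gap 0.055 gf 69.8
```

```bash
cat > go.py <<'E'
# go.py yaw_deg tilt_deg x y z : shift and turn to a pose; tilt 90 = tool horizontal along yaw, tool x up; 0 = tool down
import sys
from h import *
from scipy.spatial.transform import Rotation as R
a,t,x,y,z=map(float,sys.argv[1:6]); a=np.deg2rad(a); t=np.deg2rad(t)
h=np.array([np.cos(a),np.sin(a),0]); up=np.array([0,0,1.])
X=h*np.cos(t)+up*np.sin(t); Z=h*np.sin(t)-up*np.cos(t); Y=np.cross(Z,X)
s=arm.sense(); rv=(R.from_matrix(np.c_[X,Y,Z])*R.from_quat(s['ee_rot']).inv()).as_rotvec(degrees=True)
print('shift',np.round(np.array([x,y,z])-s['eef_pos'],4),'rot',rv.round(2),'norm',np.linalg.norm(rv).round(1))
E
python3 go.py 59.5 90 0.5996 0.1945 0.18
```

```text
shift [ 0.1323  0.1941 -0.0518] rot [ 26.69 -13.69  -7.51] norm 30.9
```

>>> {"op": "drive_tool", "data": {
  "commands": [
    {"linear":[0.026,0.037,-0.01],"rot":[5.3,-2.7,-1.5]},
    {"linear":[0.051,0.074,-0.02],"rot":[10.6,-5.4,-3.0]},
    {"linear":[0.076,0.111,-0.03],"rot":[15.9,-8.1,-4.5]},
    {"linear":[0.1,0.147,-0.04],"rot":[21.0,-10.8,-6]},
    {"linear":[0.125,0.183,-0.05],"rot":[26.69,-13.69,-7.51]},
    {"linear":[0.1323,0.1941,-0.0518],"rot":[26.69,-13.69,-7.51]},
    {"linear":[0.1323,0.1941,-0.0518],"rot":[26.69,-13.69,-7.51]}
  ]
}}

```text
t: 4.75
eef_pos: [0.6031, 0.1959, 0.1804]
ee_rot: [0.612, 0.354, 0.614, -0.35]
wrist_force: [-0.9, 0.4, -17.7]
finger_gap: 0.055
grasp_force: 70.0
```

```bash
python3 st.py; python3 go.py 59.5 90 0.5996 0.1945 0.12; python3 - <<'E'
from wfit import *
wgrab('wrist2')
for n in('top','scene'):
    s,p,d=grab(n); np.savez(n+'2',p=p,d=d)
a=cv2.imread('pics/wrist2.png'); b=load('scene2')['p'][150:384,100:412,::-1]
cv2.imwrite('pics/v2.png',np.hstack([cv2.resize(a,(448,336)),cv2.resize(b,(352,264)) if 0 else cv2.copyMakeBorder(cv2.resize(b,(352,264)),0,72,0,0,0)]))
E
```

```text
t 4.75 p [0.6031 0.1959 0.1804] x [-0.004  0.003  1.   ] y [ 0.864 -0.504  0.005] z [ 0.504  0.864 -0.   ] 
q [ 1.105  1.671 -1.337  2.11  -1.291  0.148  1.505] F [ -0.88   0.4  -17.66] T [-2.11  1.18  0.12] gap 0.055 gf 70.0
shift [-0.0035 -0.0014 -0.0604] rot [ 0.17  0.25 -0.23] norm 0.4
```

View pics/v2.png

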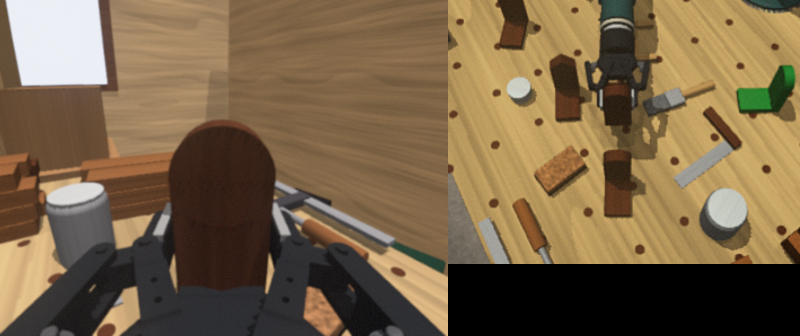

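The wrist view, left, shows the held half-round head upright at (220,180). The scene crop, right, shows the bookend held in front of the standing arch at (617,165). The arm is at its joint limits here, so I'll ease the tilt, stand the bookend on its heel with clearance and regrasp from above.

```bash
python3 go.py 59.5 74 0.615 0.221 0.13
```

```text
shift [ 0.0132  0.0237 -0.0492] rot [-13.9    8.    -0.34] norm 16.0
```

>>> {"op": "drive_tool", "data": {
  "commands": [
    {"linear":[0.0,0.0,0.0],"rot":[-7.0,4.0,-0.2]},
    {"linear":[0.005,0.01,-0.015],"rot":[-13.9,8.0,-0.3]},
    {"linear":[0.01,0.02,-0.035],"rot":[-13.9,8.0,-0.3]},
    {"linear":[0.0132,0.0237,-0.0492],"rot":[-13.9,8.0,-0.3]},
    {"linear":[0.0132,0.0237,-0.0492],"rot":[-13.9,8.0,-0.3]}
  ]
}}

```text
t: 5.4
eef_pos: [0.6247, 0.1985, 0.1323]
ee_rot: [0.686, 0.411, 0.514, -0.309]
wrist_force: [0.1, 0.1, -7.2]
finger_gap: 0.0546
grasp_force: 70.0
```

```bash
python3 st.py; python3 go.py 59.5 74 0.615 0.221 0.084
```

```text
t 5.4 p [0.6247 0.1985 0.1323] x [0.133 0.246 0.96 ] y [ 0.882 -0.471 -0.002] z [ 0.452  0.847 -0.28 ] 
q [ 0.969  1.353 -1.202  2.05  -1.29   0.148  1.273] F [ 0.06  0.06 -7.17] T [-1.92  1.06  0.04] gap 0.0546 gf 70.0
shift [-0.0097  0.0225 -0.0483] rot [ 0.15 -0.21 -2.4 ] norm 2.4
```

```bash
python3 go.py 57 70 0.5816 0.1506 0.13
```

```text
shift [-0.0431 -0.0479 -0.0023] rot [-3.3   1.82 -4.89] norm 6.2
```

>>> {"op": "drive_tool", "data": {
  "commands": [
    {"linear":[-0.02,-0.024,0.01],"rot":[-1.6,0.9,-2.5]},
    {"linear":[-0.0431,-0.0479,0.01],"rot":[-3.3,1.8,-4.9]},
    {"linear":[-0.0431,-0.0479,0.0],"rot":[-3.3,1.8,-4.9]},
    {"linear":[-0.0431,-0.0479,0.0],"rot":[-3.3,1.8,-4.9]}
  ]
}}

```text
t: 5.8
eef_pos: [0.5855, 0.137, 0.136]
ee_rot: [0.716, 0.394, 0.501, -0.284]
wrist_force: [-0.0, 0.1, -5.5]
finger_gap: 0.0546
grasp_force: 69.9
```

```bash
python3 st.py; python3 go.py 57 70 0.5816 0.1506 0.09
```

```text
t 5.8 p [0.5855 0.137  0.136 ] x [0.187 0.28  0.942] y [ 0.85  -0.527 -0.012] z [ 0.493  0.802 -0.336] 
q [ 1.11   1.262 -1.189  2.154 -1.291  0.148  1.233] F [-0.03  0.06 -5.45] T [-1.74  1.07  0.02] gap 0.0546 gf 69.9
shift [-0.0039  0.0136 -0.046 ] rot [-0.68 -0.41 -1.17] norm 1.4
```

```bash
cat > kin.py <<'E'
import numpy as np, itertools
from scipy.optimize import least_squares
from scipy.spatial.transform import Rotation as R
D=[([1.153,.46830,-.01157,1.60357,.00598,1.0714,-.05631],[.23769,-.60442,.23041],[.92836,.36666],[0,0,-1]),
([.818,.117,-.323,2.09,.045,.941,-.233],[.3585,-.2411,.2312],[.647,.763,0],[0,.001,-1]),
([.444,.2,-.577,2.101,.139,.879,-.601],[.4363,.0024,.2008],[.379,.926,.001],[-.001,.001,-1]),
([.248,.541,-.389,2.212,.455,.462,-.897],[.4391,.0029,.0157],[.384,.923,0],[.002,-.001,-1]),
([.93,.231,-.739,2.113,-.504,.817,.16],[.468,.0015,.2352],[.331,.799,.501],[.197,.461,-.865]),
([1.23,.539,-.839,2.171,-.891,.898,.734],[.4673,.0004,.2318],[.198,.459,.866],[.335,.799,-.5]),
([1.105,1.671,-1.337,2.11,-1.291,.148,1.505],[.6031,.1959,.1804],[-.004,.003,1],[.504,.864,0]),
([.969,1.353,-1.202,2.05,-1.29,.148,1.273],[.6247,.1985,.1323],[.133,.246,.96],[.452,.847,-.28]),
([1.11,1.262,-1.189,2.154,-1.291,.148,1.233],[.5855,.137,.136],[.187,.28,.942],[.493,.802,-.336])]
def fk(q,P,S):
    q=np.asarray(q); rots=[R.identity()]; T=R.identity(); p=np.zeros(3)
    off=[[0,0,P[0]],[P[4],P[5],0],[0,0,P[1]],[P[6],P[7],0],[0,0,P[2]],[P[8],P[9],0],[0,0,P[3]]]
    for i in range(7):
        T=T*R.from_euler('y' if i%2 else 'z',S[i]*q[i]+P[10+i]*0); p=p+T.apply(off[i] if i%2==0 else off[i])
    return p,T.as_matrix()
def res(P,S):
    e=[]
    for q,p,x,z in D:
        pp,M=fk(q,P,S); M=M@np.diag([P[10],P[10],1]) ; e+=list(pp-p)+list(.3*(M[:,2]-z))
    return np.array(e)
best=None
if __name__=='__main__':
    for s in itertools.product([1,-1],repeat=3):
        for k in (0,np.pi):
            S=[-1,1,s[0],1,s[1],1,s[2]]
            P0=np.r_[.3,.4,.4,.25,np.zeros(6),1,np.zeros(7)]
            f=lambda v:res(np.r_[v,1,np.zeros(7)],S)
            r=least_squares(f,P0[:10]); 
            if best is None or r.cost<best[0]: best=(r.cost,S,r.x)
    c,S,v=best; print(c,S,v.round(4)); P=np.r_[v,1,np.zeros(7)]
    for q,p,x,z in D:
        pp,M=fk(q,P,S); print((pp-p).round(4),(M[:,2]-z).round(3),M[:,0].round(3),x)
    np.savez('kin',S=S,P=P)
E
python3 kin.py
```

```text
8.94458627394855e-07 [-1, 1, -1, 1, -1, 1, 1] [ 3.061e-01  5.207e-01  4.723e-01  3.133e-01  1.000e-04 -2.870e-02
  1.000e-04 -4.500e-03 -1.000e-04 -3.000e-04]
[-0.0001 -0.      0.    ] [-0.001  0.001  0.   ] [-0.468  0.884  0.002] [0.92836, 0.36666]
[0.0003 0.0001 0.0003] [ 0. -0.  0.] [-0.972  0.235 -0.   ] [0.647, 0.763, 0]
[-0.0003  0.0003 -0.0002] [-0.001  0.     0.   ] [-0.687 -0.727  0.   ] [0.379, 0.926, 0.001]
[ 0.0001 -0.0002 -0.0001] [-0.     0.001  0.   ] [-0.171 -0.985  0.   ] [0.384, 0.923, 0]
[-0.0001 -0.0001  0.    ] [-0.  0. -0.] [-0.772  0.617  0.153] [0.331, 0.799, 0.501]
[-0.0001  0.0001  0.0001] [-0.001  0.     0.001] [0.102 0.496 0.862] [0.198, 0.459, 0.866]
[0.     0.0001 0.0001] [-0.    -0.     0.001] [ 0.856 -0.499  0.136] [-0.004, 0.003, 1]
[ 0.0003 -0.0003 -0.0002] [0. 0. 0.] [ 0.805 -0.252  0.538] [0.133, 0.246, 0.96]
[-0.0003  0.0004 -0.0001] [-0.001  0.001  0.   ] [ 0.78  -0.236  0.579] [0.187, 0.28, 0.942]
```

```bash
cat > ik.py <<'E'
from kin import *
k=np.load('kin.npz'); S=k['S'].astype(float); S[6]=-1; P=k['P']
lo=np.array([-2.53,-.31,-1.57,.28,-1.29,.15,-2.92]); hi=np.array([2.53,2.02,1.55,2.44,4.43,1.84,2.92])
def fkx(q):
    p,M=fk(q,P,S); return p,M@R.from_euler('z',OFF).as_matrix()
OFF=0
a=[]
for q,p,x,z in D[1:]:
    M=fk(q,P,S)[1]; a.append(np.arctan2(np.dot(M[:,1],x),np.dot(M[:,0],x)))
OFF=np.mean(np.unwrap(a))
def pose(yaw,tilt):
    a,t=np.deg2rad(yaw),np.deg2rad(tilt); h=np.array([np.cos(a),np.sin(a),0]); up=np.array([0,0,1.])
    X=h*np.cos(t)+up*np.sin(t); Z=h*np.sin(t)-up*np.cos(t); return np.c_[X,np.cross(Z,X),Z]
def ik(M,p,n=12,m=.08,seed=0,q0=None):
    g=np.random.default_rng(seed); sol=[]
    def f(q):
        pp,MM=fkx(q); return np.r_[(pp-p)*5,(MM-M).ravel(),.0*q]
    for i in range(n):
        s=(g.uniform(lo+m,hi-m) if q0 is None or i else np.clip(q0,lo+m,hi-m))
        r=least_squares(f,s,bounds=(lo+m,hi-m),max_nfev=80)
        if np.abs(r.fun).max()<2e-3: sol.append(r.x)
    return np.array(sol)
if __name__=='__main__':
    print(np.round(a,3),OFF)
    for yaw,tilt,p in [(57,70,(.58,.15,.09)),(57,85,(.58,.15,.09)),(57,60,(.58,.15,.09)),(60,70,(.62,.22,.09)),(57,70,(.55,.12,.09)),(30,72,(.55,.15,.09)),(10,72,(.55,.15,.09))]:
        s=ik(pose(yaw,tilt),np.array(p)); print(yaw,tilt,p,len(s)); print(s[np.argsort(s[:,4])][:5].round(2) if len(s) else '')
E
time python3 ik.py
```

```text
[1.571 1.571 1.57  1.571 1.571 1.571 1.571 1.57 ] 1.5708065890015779
57 70 (0.58, 0.15, 0.09) 5
[[ 1.19  1.68 -1.37  2.17  1.78  0.25 -1.57]
 [ 1.19  1.67 -1.37  2.17  1.78  0.24 -1.58]
 [-0.42  0.97  0.68  2.25  4.17  1.67  1.25]
 [-0.37  0.94  0.61  2.25  4.19  1.61  1.28]
 [-0.32  0.91  0.55  2.25  4.21  1.56  1.31]]
57 85 (0.58, 0.15, 0.09) 3
[[-0.1   1.04  0.32  2.19  4.21  1.75  1.5 ]
 [-0.09  1.04  0.3   2.19  4.21  1.74  1.5 ]
 [-0.02  1.02  0.22  2.19  4.24  1.67  1.53]]
57 60 (0.58, 0.15, 0.09) 4
[[ 1.1   1.44 -1.34  2.17  1.79  0.26 -1.8 ]
 [ 1.09  1.41 -1.32  2.17  1.81  0.24 -1.83]
 [-0.65  1.    0.94  2.27  4.19  1.63  1.06]
 [-0.23  0.73  0.4   2.24  4.32  1.2   1.24]]
60 70 (0.62, 0.22, 0.09) 5
[[ 1.    1.7  -1.41  2.07  1.89  0.27 -1.71]
 [ 1.    1.67 -1.39  2.07  1.91  0.24 -1.75]
 [-0.54  0.98  0.66  2.16  4.1   1.59  1.15]
 [-0.39  0.89  0.47  2.15  4.16  1.44  1.24]
 [-0.32  0.87  0.39  2.14  4.18  1.39  1.26]]
57 70 (0.55, 0.12, 0.09) 5
[[ 1.29  1.66 -1.35  2.21  1.57  0.23 -1.35]
 [ 1.29  1.66 -1.35  2.21  1.57  0.23 -1.35]
 [-0.39  1.    0.73  2.3   4.22  1.76  1.31]
 [-0.33  0.96  0.65  2.3   4.25  1.69  1.34]
 [-0.27  0.92  0.58  2.3   4.27  1.62  1.36]]
30 72 (0.55, 0.15, 0.09) 0

10 72 (0.55, 0.15, 0.09) 0

real	0m5.386s
user	0m5.962s
sys	0m0.112s
```

```bash
cat > s1.py <<'E'
from ik import *
q0=np.array([1.11,1.262,-1.189,2.154,-1.25,.2,1.233])
hi[4]=1.0
for z in (.085,):
  for yaw in (40,57,75,95):
    for x,y in [(.45,-.1),(.5,-.15),(.55,-.15),(.5,.0),(.55,.1),(.6,.15),(.6,.3),(.7,.1),(.5,.2)]:
        best=0
        for tilt in (60,66,72,78,84,90):
            s=ik(pose(yaw,tilt),np.array([x,y,z]),n=4,m=.03,q0=q0)
            if len(s): best=tilt; sb=s[0]
        if best>=66: print(yaw,(x,y),best,sb.round(2))
E
time python3 s1.py
```

```text
40 (0.45, -0.1) 90 [ 1.53  1.28 -0.66  2.22 -1.24  0.89  1.6 ]
40 (0.5, -0.15) 90 [ 1.52  1.3  -0.73  2.08 -1.15  0.87  1.41]
40 (0.55, -0.15) 90 [ 1.46  1.33 -0.78  2.01 -1.19  0.83  1.39]
40 (0.5, 0.0) 90 [ 1.65  1.73 -1.02  2.28 -1.25  0.3   1.74]
57 (0.45, -0.1) 90 [ 1.63  1.43 -0.9   2.03 -0.57  0.85  0.96]
57 (0.5, -0.15) 90 [ 1.34  1.22 -0.61  1.89 -0.92  1.14  1.17]
57 (0.55, -0.15) 90 [ 1.3   1.27 -0.68  1.81 -0.92  1.1   1.1 ]
57 (0.5, 0.0) 90 [ 1.47  1.51 -0.95  2.1  -0.77  0.63  1.14]
57 (0.55, 0.1) 90 [ 1.23  1.54 -0.98  2.12 -1.2   0.51  1.52]
57 (0.6, 0.15) 90 [ 1.14  1.66 -1.1   2.05 -1.26  0.37  1.57]
57 (0.7, 0.1) 90 [ 1.05  1.6  -1.11  1.81 -0.98  0.48  1.17]
75 (0.45, -0.1) 90 [ 1.43  1.36 -0.84  1.84 -0.46  1.16  0.85]
75 (0.5, -0.15) 90 [ 1.5   1.57 -1.09  1.66 -0.16  1.19  0.52]
75 (0.55, -0.15) 90 [ 1.19  1.3  -0.68  1.58 -0.66  1.35  0.88]
75 (0.5, 0.0) 90 [ 1.31  1.45 -0.94  1.9  -0.49  0.93  0.84]
75 (0.55, 0.1) 90 [ 1.03  1.36 -0.84  1.92 -0.87  0.87  1.11]
75 (0.6, 0.15) 90 [ 0.89  1.37 -0.84  1.85 -0.99  0.85  1.14]
75 (0.6, 0.3) 90 [ 0.79  1.59 -1.08  1.89 -1.04  0.48  1.26]
75 (0.7, 0.1) 90 [ 0.91  1.5  -1.    1.57 -0.66  0.87  0.79]
75 (0.5, 0.2) 90 [ 0.94  1.41 -0.86  2.09 -1.12  0.71  1.4 ]
95 (0.45, -0.1) 90 [ 1.3   1.45 -0.93  1.63 -0.21  1.44  0.65]
95 (0.5, -0.15) 90 [ 1.25  1.49 -0.97  1.43 -0.2   1.56  0.58]
95 (0.55, -0.15) 90 [ 1.2   1.56 -1.06  1.32 -0.14  1.58  0.49]
95 (0.5, 0.0) 90 [ 0.98  1.29 -0.69  1.68 -0.57  1.36  0.9 ]
95 (0.55, 0.1) 90 [ 0.83  1.32 -0.74  1.67 -0.67  1.23  0.9 ]
95 (0.6, 0.15) 90 [ 0.71  1.34 -0.74  1.59 -0.73  1.2   0.88]
95 (0.6, 0.3) 90 [ 0.61  1.46 -0.95  1.63 -0.7   0.91  0.84]
95 (0.7, 0.1) 90 [ 0.62  1.38 -0.68  1.27 -0.75  1.4   0.76]
95 (0.5, 0.2) 90 [ 0.83  1.38 -0.86  1.85 -0.67  0.97  0.94]
real	0m39.426s
user	0m39.974s
sys	0m0.097s
```

```bash
python3 go.py 75 70 0.565 0.135 0.17; python3 - <<'E'
from fit import *
for n in('top','scene'):
    f=load(n+'0'); P=cloud(arm.camera_model(n),f['d']); q=P[(P[...,0]>.3)&(P[...,0]<.56)&(P[...,1]>.09)&(P[...,1]<.3)&(P[...,2]>.008)&(P[...,2]<.06)]
    print(n,q.min(0).round(3),q.max(0).round(3),rect(q)); b=q[q[:,0]>.44]; print(b.min(0).round(3),b.max(0).round(3))
E
```

```text
shift [-0.0205 -0.002   0.034 ] rot [-0.61 -0.51 16.82] norm 16.8
top [0.3   0.118 0.008] [0.557 0.299 0.029] (array([428.3, 209.2]), array([255.5, 181.5]), 0.43368613719940186)
[0.44  0.119 0.008] [0.557 0.285 0.026]
scene [0.3   0.146 0.008] [0.512 0.3   0.027] (array([405. , 227.3]), array([128.2, 239.5]), 73.05205535888672)
[0.44  0.146 0.008] [0.512 0.195 0.026]
```

>>> {"op": "drive_tool", "data": {
  "commands": [
    {"linear":[-0.01,-0.002,0.03],"rot":[-0.2,-0.2,5.6]},
    {"linear":[-0.02,-0.002,0.034],"rot":[-0.4,-0.3,11.2]},
    {"linear":[-0.0205,-0.002,0.034],"rot":[-0.61,-0.51,16.82]},
    {"linear":[-0.0205,-0.002,0.034],"rot":[-0.61,-0.51,16.82]}
  ]
}}

```text
t: 6.2
eef_pos: [0.568, 0.137, 0.172]
ee_rot: [0.648, 0.502, 0.456, -0.347]
wrist_force: [0.5, 0.0, -5.4]
finger_gap: 0.0547
grasp_force: 69.9
```

```bash
python3 st.py; python3 go.py 75 80 0.565 0.1435 0.1
```

```text
t 6.2 p [0.568 0.137 0.172] x [0.081 0.333 0.939] y [ 0.967 -0.255  0.007] z [ 0.242  0.908 -0.343] 
q [ 0.912  0.925 -0.887  2.015 -0.961  0.696  0.854] F [ 0.51  0.02 -5.4 ] T [-2.03  0.45 -0.15] gap 0.0547 gf 69.9
shift [-0.003   0.0065 -0.072 ] rot [ 9.81 -2.17 -0.19] norm 10.1
```

>>> {"op": "drive_tool", "data": {
  "commands": [
    {"linear":[0.0,0.0,-0.01],"rot":[4.9,-1.1,0]},
    {"linear":[-0.002,0.004,-0.035],"rot":[9.81,-2.17,-0.19]},
    {"linear":[-0.003,0.0065,-0.055],"rot":[9.81,-2.17,-0.19]},
    {"linear":[-0.003,0.0065,-0.072],"rot":[9.81,-2.17,-0.19]},
    {"linear":[-0.003,0.0065,-0.072],"rot":[9.81,-2.17,-0.19]}
  ]
}}

```text
t: 6.7
eef_pos: [0.5616, 0.144, 0.0968]
ee_rot: [0.61, 0.462, 0.509, -0.395]
wrist_force: [0.2, -0.2, -6.6]
finger_gap: 0.0546
grasp_force: 70.1
```

```bash
python3 st.py; python3 go.py 75 86 0.565 0.1395 0.095; python3 - <<'E'
from wfit import *
for n in('top','scene'):
    s,p,d=grab(n); np.savez(n+'3',p=p,d=d)
P=clouds(['scene3','top3'])
q=near(P,(.56,.13),.13,.003,.2); print(np.percentile(q[:,2],[.5,1,5,99.5]).round(4))
E
```

```text
t 6.7 p [0.5616 0.144  0.0968] x [0.055 0.161 0.985] y [ 0.965 -0.262 -0.011] z [ 0.256  0.952 -0.17 ] 
q [ 0.942  1.229 -0.868  1.981 -0.968  0.701  1.074] F [ 0.19 -0.19 -6.59] T [-2.09  0.53  0.01] gap 0.0546 gf 70.1
shift [ 0.0034 -0.0045 -0.0018] rot [ 5.44 -2.11  0.15] norm 5.8
[0.0031 0.0032 0.0042 0.1652]
```

>>> {"op": "drive_tool", "data": {
  "commands": [
    {"linear":[0.003,-0.004,0.002],"rot":[4.5,-1.7,0.1]},
    {"linear":[0.003,-0.004,0.0],"rot":[4.5,-1.7,0.1]},
    {"linear":[0.003,-0.004,-0.004],"rot":[4.5,-1.7,0.1]},
    {"linear":[0.003,-0.004,-0.007],"rot":[4.5,-1.7,0.1]},
    {"linear":[0.003,-0.004,-0.007],"rot":[4.5,-1.7,0.1]}
  ]
}}

```text
t: 7.3
eef_pos: [0.5656, 0.1394, 0.093]
ee_rot: [0.584, 0.451, 0.536, -0.41]
wrist_force: [-0.1, 0.4, -6.3]
finger_gap: 0.0548
grasp_force: 70.1
```

>>> {"op": "drive_tool", "data": {
  "commands": [
    {"linear":[0.0,0.0,-0.001],"rot":[0,0,0]},
    {"linear":[0.0,0.0,-0.002],"rot":[0,0,0]},
    {"linear":[0.0,0.0,-0.002],"rot":[0,0,0]}
  ]
}}

```text
t: 7.6
eef_pos: [0.5657, 0.1392, 0.0908]
ee_rot: [0.584, 0.451, 0.536, -0.41]
wrist_force: [0.8, 0.6, -5.7]
finger_gap: 0.0547
grasp_force: 70.1
```

>>> {"op": "drive_tool", "data": {
  "commands": [
    {"linear":[0.0,0.0,-0.001],"rot":[0,0,0]},
    {"linear":[0.0,0.0,-0.002],"rot":[0,0,0]},
    {"linear":[0.0,0.0,-0.002],"rot":[0,0,0]}
  ]
}}

```text
t: 7.9
eef_pos: [0.5657, 0.1392, 0.0886]
ee_rot: [0.584, 0.451, 0.536, -0.41]
wrist_force: [-0.9, 0.5, -6.8]
finger_gap: 0.0547
grasp_force: 70.1
```

```bash
python3 st.py
```

```text
t 7.9 p [0.5657 0.1392 0.0886] x [0.019 0.087 0.996] y [ 0.966 -0.258  0.004] z [ 0.257  0.962 -0.089] 
q [ 0.954  1.307 -0.86   1.941 -0.947  0.762  1.118] F [-0.89  0.45 -6.77] T [-2.1   0.54 -0.  ] gap 0.0547 gf 70.1
```

>>> {"op": "drive_tool", "data": {
  "commands": [
    {"linear":[0.0,0.0,-0.001],"rot":[0,0,0]},
    {"linear":[0.0,0.0,-0.002],"rot":[0,0,0]},
    {"linear":[0.0,0.0,-0.002],"rot":[0,0,0]}
  ]
}}

```text
t: 8.2
eef_pos: [0.5657, 0.1393, 0.0869]
ee_rot: [0.584, 0.451, 0.536, -0.41]
wrist_force: [-0.4, 0.9, -6.1]
finger_gap: 0.0548
grasp_force: 70.1
```

>>> {"op": "drive_tool", "data": {
  "commands": [
    {"linear":[0.0,0.0,-0.001],"rot":[0,0,0]},
    {"linear":[0.0,0.0,-0.0015],"rot":[0,0,0]},
    {"linear":[0.0,0.0,-0.0015],"rot":[0,0,0]}
  ]
}}

```text
t: 8.5
eef_pos: [0.5657, 0.1395, 0.0868]
ee_rot: [0.583, 0.451, 0.537, -0.411]
wrist_force: [-2.8, -2.3, 1.6]
finger_gap: 0.0547
grasp_force: 70.5
```

>>> {"op": "drive_tool", "data": {
  "commands": [
    {"linear":[0,0,0],"rot":[0,0,0]},
    {"linear":[0,0,0],"rot":[0,0,0]},
    {"linear":[0,0,0],"rot":[0,0,0]},
    {"linear":[0,0,0],"rot":[0,0,0]},
    {"linear":[0,0,0],"rot":[0,0,0]}
  ],
  "gripper": 0.0
}}

```text
t: 9.0
eef_pos: [0.5657, 0.1393, 0.0854]
ee_rot: [0.584, 0.451, 0.536, -0.41]
wrist_force: [-0.3, -0.4, -0.8]
finger_gap: 0.0854
grasp_force: 0.0
```

>>> {"op": "drive_tool", "data": {
  "commands": [
    {"linear":[-0.01,-0.04,0.005],"rot":[0,0,0]},
    {"linear":[-0.022,-0.08,0.015],"rot":[0,0,0]},
    {"linear":[-0.032,-0.12,0.035],"rot":[0,0,0]},
    {"linear":[-0.035,-0.13,0.08],"rot":[0,0,0]},
    {"linear":[-0.035,-0.13,0.13],"rot":[0,0,0]},
    {"linear":[-0.035,-0.13,0.17],"rot":[-8,2,0]},
    {"linear":[-0.035,-0.13,0.2],"rot":[-16,4,0]},
    {"linear":[-0.035,-0.13,0.2],"rot":[-24,6,0]}
  ]
}}

```text
t: 9.8
eef_pos: [0.5317, 0.0092, 0.289]
ee_rot: [0.684, 0.532, 0.399, -0.299]
wrist_force: [-0.4, 1.0, -1.2]
finger_gap: 0.0854
grasp_force: 0.0
```

```bash
python3 st.py; python3 go.py 60 0 0.53 -0.05 0.3;python3 - <<'E'
from wfit import *
for n in('top','scene'):
    s,p,d=grab(n); np.savez(n+'4',p=p,d=d)
for c in (['top4'],['scene4']):
    P=clouds(c)
    q=near(P,(.56,.13),.12,.1,.17); print(len(q),rect(q) if len(q)>9 else '')
cv2.imwrite('pics/s4.png',load('scene4')['p'][120:384,100:400,::-1])
E
```

```text
t 9.8 p [0.5317 0.0092 0.289 ] x [0.115 0.49  0.864] y [ 0.967 -0.255  0.016] z [ 0.228  0.834 -0.503] 
q [ 1.099  0.55  -0.841  1.948 -0.769  1.036  0.558] F [-0.38  1.   -1.25] T [-0.9   0.26  0.05] gap 0.0854 gf 0.0
shift [-0.0017 -0.0592  0.011 ] rot [-55.12  23.62 -14.31] norm 61.6
243 (array([583.7,  84.4]), array([ 46.4, 135.6]), 42.42669677734375)
406 (array([588.1,  87.4]), array([ 46. , 137.4]), 41.90397262573242)
```

View pics/s4.png

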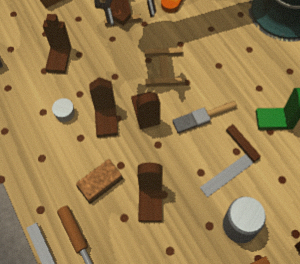

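The arch bookend now stands upright by itself at (147,110) in this crop. The gable and arch it has to join stand at (103,108) and (150,195). I'll bring the tool to vertical and look from above.

>>> {"op": "drive_tool", "data": {
  "commands": [
    {"linear":[0.005,0.02,0.04],"rot":[-7.5,3.2,-2]},
    {"linear":[0.01,0.04,0.06],"rot":[-15,6.4,-4]},
    {"linear":[0.02,0.06,0.06],"rot":[-22.5,9.6,-6]},
    {"linear":[0.03,0.08,0.06],"rot":[-30,12.8,-8]},
    {"linear":[0.035,0.1,0.06],"rot":[-37.5,16,-10]},
    {"linear":[0.038,0.12,0.06],"rot":[-45,19.2,-12]},
    {"linear":[0.038,0.12,0.06],"rot":[-52,22.3,-13.5]},
    {"linear":[0.038,0.12,0.06],"rot":[-55.1,23.6,-14.3]}
  ]
}}

```text
t: 10.7
eef_pos: [0.5681, 0.1315, 0.3438]
ee_rot: [0.866, 0.499, -0.001, -0.003]
wrist_force: [-0.3, 0.8, -1.0]
finger_gap: 0.0854
grasp_force: 0.0
```

>>> {"op": "drive_tool", "data": {
  "commands": [
    {"linear":[0,0,0],"rot":[0,0,0]},
    {"linear":[0,0,0],"rot":[0,0,0]}
  ]
}}

```text
t: 10.9
eef_pos: [0.5681, 0.129, 0.343]
ee_rot: [0.867, 0.499, 0.001, -0.005]
wrist_force: [0.3, 0.3, -0.3]
finger_gap: 0.0853
grasp_force: 0.0
```

```bash
python3 st.py; cat >> wfit.py <<'E'
def upright(P,xy,rad=.07):
    # heads seen from above/behind: rect of upright points (height 60..160) + top strip
    for z0,z1 in((.05,.16),(.1,.13)):
        q=near(P,xy,rad,z0,z1)
        if len(q)>20: print('  z',z0,z1,len(q),rect(q),'zmax',np.percentile(q[:,2],99).round(4))
    q=near(P,xy,.13,.016,.0245); 
    if len(q)>20: print('  foot',len(q),rect(q))
E
python3 - <<'E'
from wfit import *
wgrab('wrist5'); P=clouds(['wrist5'])
for n,xy in(('mov',(.56,.13)),('arch',(.643,.269)),('gable',(.638,.018))): print(n); upright(P,np.array(xy))
f=load('wrist5');Q=cloud(arm.camera_model('wrist'),f['d'],f['pose']);t=Q[(f['d']>0)].reshape(-1,3);t=t[abs(t[:,2])<.012];print('bench',np.median(t[:,2]))
E
```

```text
t 10.9 p [0.5681 0.129  0.343 ] x [0.503 0.864 0.007] y [ 0.865 -0.503 -0.008] z [-0.004  0.01  -1.   ] 
q [ 0.216  0.335 -0.629  1.605  0.193  1.267 -0.971] F [ 0.32  0.34 -0.3 ] T [-0.03 -0.05 -0.03] gap 0.0853 gf 0.0
mov
  z 0.05 0.16 1194 (array([560.3, 115.2]), array([22.8, 54.8]), 75.39910125732422) zmax 0.1494
  z 0.1 0.13 204 (array([560.7, 116.2]), array([20.9, 54.4]), 75.66092681884766) zmax 0.1297
  foot 1419 (array([577.4,  60.8]), array([118.5, 189.1]), 74.72695922851562)
arch
  z 0.05 0.16 1603 (array([643.5, 267.4]), array([23.2, 55.1]), 58.81947326660156) zmax 0.15
  z 0.1 0.13 216 (array([642.7, 266. ]), array([20.3, 55.3]), 59.630977630615234) zmax 0.1299
  foot 556 (array([657.7, 246.8]), array([ 82.2, 172.5]), 0.7647059559822083)
gable
  z 0.05 0.16 1392 (array([638.8,  16.4]), array([23. , 55.9]), 66.24424743652344) zmax 0.1485
  z 0.1 0.13 491 (array([638.9,  16.5]), array([22.4, 55.8]), 66.52870178222656) zmax 0.1299
  foot 1871 (array([605.2,  66.1]), array([ 93.6, 167. ]), 74.72695922851562)
bench -0.001086095445706342
```

View pics/wrist5.png

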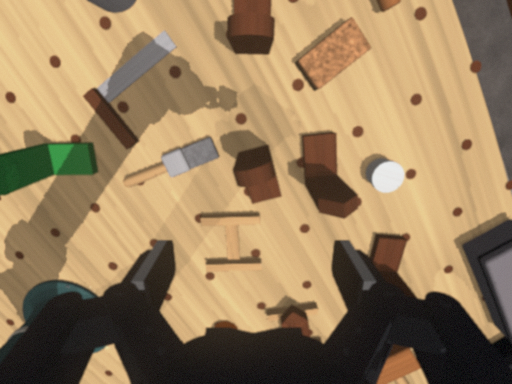

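The wrist view is clear. The moved arch stands at (258,172), the standing arch at (250,25) and the standing gable at (328,175), and the fits match the given sizes. Regrasping from above.

```bash
python3 go.py 75.5 0 0.5593 0.1116 0.2
```

```text
shift [-0.009  -0.0162 -0.1434] rot [-0.49 -0.22 15.81] norm 15.8
```

>>> {"op": "drive_tool", "data": {
  "commands": [
    {"linear":[-0.004,-0.006,-0.04],"rot":[-0.2,-0.1,6]},
    {"linear":[-0.008,-0.014,-0.08],"rot":[-0.4,-0.2,12]},
    {"linear":[-0.009,-0.0162,-0.12],"rot":[-0.49,-0.22,15.81]},
    {"linear":[-0.009,-0.0162,-0.1434],"rot":[-0.49,-0.22,15.81]},
    {"linear":[-0.009,-0.0162,-0.1434],"rot":[-0.49,-0.22,15.81]}
  ]
}}

```text
t: 11.45
eef_pos: [0.5571, 0.1093, 0.1981]
ee_rot: [0.792, 0.611, -0.002, -0.001]
wrist_force: [-0.4, -0.5, 0.3]
finger_gap: 0.0854
grasp_force: 0.0
```

```bash
python3 st.py;python3 go.py 75.5 0 0.5593 0.1116 0.086
```

```text
t 11.45 p [0.5571 0.1093 0.1981] x [ 0.253  0.967 -0.002] y [ 0.967 -0.253 -0.004] z [-0.004 -0.001 -1.   ] 
q [ 0.24   0.456 -0.632  1.804  0.316  0.989 -0.777] F [-0.4  -0.51  0.26] T [ 0.    0.03 -0.01] gap 0.0854 gf 0.0
shift [ 0.0022  0.0023 -0.1121] rot [ 0.06 -0.25  0.18] norm 0.3
```

>>> {"op": "drive_tool", "data": {
  "commands": [
    {"linear":[0.002,0.002,-0.03],"rot":[0.06,-0.25,0.2]},
    {"linear":[0.002,0.002,-0.06],"rot":[0.06,-0.25,0.2]},
    {"linear":[0.002,0.002,-0.085],"rot":[0.06,-0.25,0.2]},
    {"linear":[0.002,0.002,-0.1],"rot":[0.06,-0.25,0.2]},
    {"linear":[0.002,0.002,-0.112],"rot":[0.06,-0.25,0.2]},
    {"linear":[0.002,0.002,-0.112],"rot":[0.06,-0.25,0.2]}
  ]
}}

```text
t: 12.05
eef_pos: [0.5615, 0.1143, 0.0894]
ee_rot: [0.79, 0.614, 0.003, 0.002]
wrist_force: [0.2, 0.4, 0.1]
finger_gap: 0.0853
grasp_force: 0.0
```

>>> {"op": "drive_tool", "data": {
  "commands": [
    {"linear":[0,0,0],"rot":[0,0,0]},
    {"linear":[0,0,0],"rot":[0,0,0]},
    {"linear":[0,0,0],"rot":[0,0,0]},
    {"linear":[0,0,0],"rot":[0,0,0]}
  ],
  "gripper": 1,
  "squeeze": 50
}}

```text
t: 12.45
eef_pos: [0.5621, 0.1155, 0.0913]
ee_rot: [0.789, 0.614, 0.004, 0.002]
wrist_force: [-2.3, 0.4, 5.9]
finger_gap: 0.0553
grasp_force: 53.6
```

```bash
python3 st.py; python3 - <<'E'
import numpy as np
C=np.array([.6435,.2674]); a=np.deg2rad(59.2); u=np.array([np.cos(a),np.sin(a)])
for off in (.06,.03,.0): print(off,(C-u*(.022+.004+off)).round(4))
E
python3 go.py 59.2 0 .5998 .1942 .095
```

```text
t 12.45 p [0.5621 0.1155 0.0913] x [0.246 0.969 0.003] y [ 0.969 -0.246  0.009] z [ 0.009  0.001 -1.   ] 
q [ 0.165  0.596 -0.557  1.872  0.435  0.786 -0.873] F [-2.25  0.37  5.86] T [ 0.01  0.56 -0.04] gap 0.0553 gf 53.6
0.06 [0.5995 0.1935]
0.03 [0.6148 0.2193]
0.0 [0.6302 0.2451]
shift [0.0377 0.0787 0.0037] rot [  0.02   0.53 -16.56] norm 16.6
```

>>> {"op": "drive_tool", "data": {
  "commands": [
    {"linear":[0,0,0.012],"rot":[0,0,0]},
    {"linear":[0.013,0.027,0.015],"rot":[0,0.2,-5.5]},
    {"linear":[0.027,0.054,0.015],"rot":[0,0.4,-11]},
    {"linear":[0.0377,0.0787,0.015],"rot":[0,0.53,-16.56]},
    {"linear":[0.0377,0.0787,0.015],"rot":[0,0.53,-16.56]},
    {"linear":[0.0377,0.0787,0.015],"rot":[0,0.53,-16.56]}
  ]
}}

```text
t: 13.05
eef_pos: [0.5987, 0.1942, 0.1047]
ee_rot: [0.869, 0.495, -0.001, -0.0]
wrist_force: [-0.9, -1.7, -5.9]
finger_gap: 0.0552
grasp_force: 54.6
```

```bash
python3 st.py; python3 - <<'E'
from wfit import *
for n in('top','scene'):
    s,p,d=grab(n); np.savez(n+'6',p=p,d=d)
wgrab('wrist6')
P=clouds(['wrist6']); print('wrist'); upright(P,np.array((.6,.194)),.05); upright(P,np.array((.6435,.2674)),.05)
P=clouds(['scene6']); print('scene');upright(P,np.array((.6,.194)),.05); upright(P,np.array((.6435,.2674)),.05)
E
python3 go.py 59.2 0 .6169 .2227 .092
```

```text
t 13.05 p [0.5987 0.1942 0.1047] x [ 0.51   0.86  -0.002] y [ 0.86  -0.51  -0.002] z [-0.003 -0.001 -1.   ] 
q [-0.013  0.643 -0.489  1.72   0.375  0.876 -1.199] F [-0.91 -1.71 -5.94] T [-0.02  0.   -0.02] gap 0.0552 gf 54.6
wrist
  z 0.05 0.16 13507 (array([599.8, 193.2]), array([26. , 98.3]), 59.044891357421875) zmax 0.1597
  z 0.1 0.13 3233 (array([604. , 199.4]), array([ 6.2, 82.5]), 59.09925079345703) zmax 0.1298
  foot 1364 (array([644.1, 192.8]), array([229.3, 137. ]), 68.49374389648438)
  z 0.05 0.16 6448 (array([643. , 268.1]), array([22.1, 53.8]), 59.20561599731445) zmax 0.1495
  z 0.1 0.13 34 (array([620.5, 281.5]), array([18.8,  1.5]), 57.87427520751953) zmax 0.1299
  foot 1730 (array([681.4, 234.1]), array([137.4, 155.4]), 58.84455871582031)
scene
  z 0.05 0.16 461 (array([601.5, 194.2]), array([24.5, 94.3]), 57.57473373413086) zmax 0.1596
  z 0.1 0.13 122 (array([605.1, 201.7]), array([ 5.8, 79.8]), 58.58753967285156) zmax 0.1298
  foot 427 (array([625.3, 177.2]), array([232. , 201.7]), 36.46052551269531)
  z 0.05 0.16 549 (array([645. , 269.5]), array([24.6, 55.8]), 60.19761657714844) zmax 0.1524
  z 0.1 0.13 118 (array([646.4, 278.8]), array([18.8, 58.2]), 79.20679473876953) zmax 0.1295
  foot 699 (array([687.7, 244.7]), array([162.1, 153.4]), 58.27391052246094)
shift [ 0.0179  0.0307 -0.0126] rot [ 0.08 -0.15  0.07] norm 0.2
```

>>> {"op": "drive_tool", "data": {
  "commands": [
    {"linear":[0.01,0.0175,-0.003],"rot":[0,0,0]},
    {"linear":[0.02,0.0345,-0.008],"rot":[0,0,0]},
    {"linear":[0.0255,0.0435,-0.012],"rot":[0.08,-0.15,0]},
    {"linear":[0.0255,0.0435,-0.0125],"rot":[0.08,-0.15,0]},
    {"linear":[0.0255,0.0435,-0.0125],"rot":[0.08,-0.15,0]}
  ]
}}

```text
t: 13.7
eef_pos: [0.6243, 0.236, 0.092]
ee_rot: [0.87, 0.494, -0.0, -0.0]
wrist_force: [-0.7, -0.7, -6.6]
finger_gap: 0.0553
grasp_force: 54.7
```

```bash
python3 st.py; python3 - <<'E'
from wfit import *
wgrab('wrist7')
P=clouds(['wrist7']); P=P[P[:,2]>.125]
o=np.array([.6435,.2674]); u=np.array([.512,.859]); n=np.array([-.859,.512])
f=load('wrist7'); a=(P[:,:2]-o)@u; b=(P[:,:2]-o)@n; m=(abs(b)<.04)&(a<.03)&(a>-.1)
h,e=np.histogram(a[m],bins=np.arange(-.08,.03,.002)); print([(round(x*1000),int(c)) for x,c in zip(e,h) if c])
E
python3 go.py 59.2 0 .6302 .2451 .092
```

```text
t 13.7 p [0.6243 0.236  0.092 ] x [ 0.513  0.859 -0.   ] y [ 0.859 -0.513 -0.   ] z [-0. -0. -1.] 
q [-0.085  0.711 -0.473  1.627  0.39   0.899 -1.244] F [-0.73 -0.75 -6.62] T [-0.02 -0.   -0.03] gap 0.0553 gf 54.7
[(-50, 9), (-48, 115), (-46, 168), (-44, 342), (-42, 427), (-40, 482), (-38, 475), (-36, 517), (-34, 520), (-32, 585), (-30, 592), (-28, 3962), (-26, 2089), (-24, 183), (-22, 361), (-20, 523), (-18, 194), (-16, 4), (-12, 197), (-10, 585), (-8, 572), (-6, 619), (-4, 616), (-2, 627), (0, 641), (2, 669), (4, 653), (6, 690), (8, 702), (10, 2786), (12, 5)]
shift [ 0.0057  0.0095 -0.0001] rot [0.01 0.   0.06] norm 0.1
```

>>> {"op": "drive_tool", "data": {
  "commands": [
    {"linear":[0.001,0.0017,0],"rot":[0,0,0]},
    {"linear":[0.002,0.0034,0],"rot":[0,0,0]},
    {"linear":[0.003,0.005,0],"rot":[0,0,0]},
    {"linear":[0.0041,0.0069,0],"rot":[0,0,0]},
    {"linear":[0.0041,0.0069,0],"rot":[0,0,0]}
  ]
}}

```text
t: 14.25
eef_pos: [0.6291, 0.2446, 0.0925]
ee_rot: [0.869, 0.494, 0.001, -0.0]
wrist_force: [-0.2, -0.4, -6.7]
finger_gap: 0.0553
grasp_force: 54.7
```

>>> {"op": "drive_tool", "data": {
  "commands": [
    {"linear":[0.0005,0.0009,0],"rot":[0,0,0]},
    {"linear":[0.001,0.0017,0],"rot":[0,0,0]},
    {"linear":[0.001,0.0017,0],"rot":[0,0,0]}
  ]
}}

```text
t: 14.55
eef_pos: [0.63, 0.246, 0.0924]
ee_rot: [0.87, 0.494, 0.001, -0.0]
wrist_force: [0.6, -0.5, -6.0]
finger_gap: 0.055
grasp_force: 54.7
```

>>> {"op": "drive_tool", "data": {
  "commands": [
    {"linear":[0.0005,0.0009,0],"rot":[0,0,0]},
    {"linear":[0.001,0.0017,0],"rot":[0,0,0]},
    {"linear":[0.001,0.0017,0],"rot":[0,0,0]}
  ]
}}

```text
t: 14.85
eef_pos: [0.6311, 0.2477, 0.0925]
ee_rot: [0.869, 0.494, 0.001, -0.0]
wrist_force: [-0.2, -0.4, -6.1]
finger_gap: 0.055
grasp_force: 54.7
```

```bash
python3 st.py; python3 - <<'E'
from wfit import *
wgrab('wrist8')
P=clouds(['wrist8']); P=P[P[:,2]>.125]
o=np.array([.6435,.2674]); u=np.array([.512,.859]); n=np.array([-.859,.512])
a=(P[:,:2]-o)@u; b=(P[:,:2]-o)@n; m=(abs(b)<.04)&(a<.03)&(a>-.1)
h,e=np.histogram(a[m],bins=np.arange(-.05,.02,.001)); print([(round(x*1000),int(c)) for x,c in zip(e,h) if c and x>-.026])
for lo,hi in((-.034,-.024),(-.008,.008)):
    q=b[m&(a>lo)&(a<hi)&(P[:,2]<.14)&(abs(b)<.0285)]; print('lateral',np.percentile(q,[1,50,99]).round(4))
E
```

```text
t 14.85 p [0.6311 0.2477 0.0925] x [0.512 0.859 0.002] y [ 0.859 -0.512  0.   ] z [ 0.001  0.001 -1.   ] 
q [-0.102  0.724 -0.472  1.6    0.39   0.911 -1.251] F [-0.16 -0.38 -6.12] T [ 0.07  0.03 -0.01] gap 0.055 gf 54.7
[(-26, 230), (-25, 224), (-24, 248), (-23, 261), (-22, 243), (-21, 237), (-20, 267), (-19, 284), (-18, 270), (-17, 335), (-16, 269), (-15, 331), (-14, 874), (-13, 783), (-12, 1210), (-11, 477), (-10, 349), (-9, 274), (-8, 364), (-7, 649), (-6, 385), (-5, 344), (-4, 349), (-3, 284), (-2, 274), (-1, 270), (0, 288), (1, 250), (2, 319), (3, 281), (4, 278), (5, 308), (6, 290), (7, 294), (8, 297), (9, 304), (10, 502), (11, 2672), (12, 39)]
lateral [-0.0278  0.0212  0.0281]
lateral [-0.0263  0.0203  0.0266]
```

>>> {"op": "drive_tool", "data": {
  "commands": [
    {"linear":[0.0005,0.0009,0],"rot":[0,0,0]},
    {"linear":[0.0005,0.0009,0],"rot":[0,0,0]}
  ]
}}

```text
t: 15.1
eef_pos: [0.6316, 0.2486, 0.0924]
ee_rot: [0.87, 0.494, 0.001, -0.0]
wrist_force: [0.4, -0.0, -5.9]
finger_gap: 0.0553
grasp_force: 54.7
```

>>> {"op": "drive_tool", "data": {
  "commands": [
    {"linear":[0.0005,0.0009,0],"rot":[0,0,0]},
    {"linear":[0.0005,0.0009,0],"rot":[0,0,0]}
  ]
}}

```text
t: 15.3
eef_pos: [0.632, 0.2492, 0.0924]
ee_rot: [0.87, 0.494, 0.001, -0.0]
wrist_force: [-1.0, -0.3, -5.9]
finger_gap: 0.0555
grasp_force: 54.7
```

>>> {"op": "drive_tool", "data": {
  "commands": [
    {"linear":[0.0005,0.0009,0],"rot":[0,0,0]},
    {"linear":[0.0005,0.0009,0],"rot":[0,0,0]}
  ]
}}

```text
t: 15.5
eef_pos: [0.6325, 0.2498, 0.0923]
ee_rot: [0.87, 0.494, 0.0, -0.0]
wrist_force: [-1.4, -0.5, -5.7]
finger_gap: 0.0553
grasp_force: 54.9
```

```bash
python3 st.py
```

```text
t 15.5 p [0.6325 0.2498 0.0923] x [0.512 0.859 0.001] y [ 0.859 -0.512  0.   ] z [ 0.001  0.001 -1.   ] 
q [-0.106  0.728 -0.471  1.594  0.391  0.914 -1.253] F [-1.43 -0.5  -5.66] T [-0.16  0.07  0.01] gap 0.0553 gf 54.9
```

>>> {"op": "drive_tool", "data": {
  "commands": [
    {"linear":[0.0005,0.0009,0],"rot":[0,0,0]},
    {"linear":[0.0005,0.0009,0],"rot":[0,0,0]}
  ]
}}

```text
t: 15.7
eef_pos: [0.6331, 0.251, 0.0924]
ee_rot: [0.87, 0.494, 0.001, -0.0]
wrist_force: [-0.6, -0.9, -6.5]
finger_gap: 0.0553
grasp_force: 55.0
```

```bash
python3 st.py
```

```text
t 15.7 p [0.6331 0.251  0.0924] x [0.512 0.859 0.002] y [ 0.859 -0.512  0.   ] z [ 0.001  0.001 -1.   ] 
q [-0.107  0.729 -0.471  1.591  0.391  0.915 -1.254] F [-0.61 -0.93 -6.46] T [-0.28  0.02 -0.02] gap 0.0553 gf 55.0
```

>>> {"op": "drive_tool", "data": {
  "commands": [
    {"linear":[0.0005,0.0009,0],"rot":[0,0,0]},
    {"linear":[0.0005,0.0009,-0.0005],"rot":[0,0,0]},
    {"linear":[0.0005,0.0009,-0.001],"rot":[0,0,0]}
  ]
}}

```text
t: 16.0
eef_pos: [0.6337, 0.252, 0.0917]
ee_rot: [0.87, 0.494, 0.001, -0.0]
wrist_force: [-1.6, -3.7, -2.4]
finger_gap: 0.0553
grasp_force: 55.1
```

```bash
python3 st.py
```

```text
t 16.0 p [0.6337 0.252  0.0917] x [0.512 0.859 0.002] y [ 0.859 -0.512  0.001] z [ 0.001  0.001 -1.   ] 
q [-0.109  0.731 -0.471  1.589  0.391  0.915 -1.255] F [-1.64 -3.67 -2.39] T [-0.32  0.2   0.01] gap 0.0553 gf 55.1
```

>>> {"op": "drive_tool", "data": {
  "commands": [
    {"linear":[0,0,0],"rot":[0,0,0]},
    {"linear":[0,0,0],"rot":[0,0,0]},
    {"linear":[0,0,0],"rot":[0,0,0]},
    {"linear":[0,0,0],"rot":[0,0,0]},
    {"linear":[0.003,0.005,0.001],"rot":[0,0,0]},
    {"linear":[0.0056,0.0095,0.001],"rot":[0,0,0]},
    {"linear":[0.0056,0.0095,0.001],"rot":[0,0,0]}
  ],
  "gripper": 0.0
}}

```text
t: 16.7
eef_pos: [0.6394, 0.263, 0.0926]
ee_rot: [0.869, 0.494, 0.001, -0.001]
wrist_force: [0.3, -0.5, -0.1]
finger_gap: 0.0857
grasp_force: 0.0
```

>>> {"op": "drive_tool", "data": {
  "commands": [
    {"linear":[0,0,0],"rot":[0,0,0]},
    {"linear":[0,0,0],"rot":[0,0,0]},
    {"linear":[0,0,0],"rot":[0,0,0]},
    {"linear":[0,0,0],"rot":[0,0,0]},
    {"linear":[0,0,0],"rot":[0,0,0]}
  ],
  "gripper": 1,
  "squeeze": 30
}}

```text
t: 17.2
eef_pos: [0.6389, 0.2616, 0.0924]
ee_rot: [0.87, 0.494, 0.001, -0.0]
wrist_force: [-0.2, 1.2, 0.8]
finger_gap: 0.0557
grasp_force: 35.2
```

```bash
python3 st.py
```

```text
t 17.2 p [0.6389 0.2616 0.0924] x [0.512 0.859 0.002] y [ 0.859 -0.512 -0.   ] z [ 0.001  0.002 -1.   ] 
q [-0.123  0.742 -0.47   1.565  0.391  0.928 -1.26 ] F [-0.22  1.19  0.78] T [ 0.16  0.16 -0.  ] gap 0.0557 gf 35.2
```

>>> {"op": "drive_tool", "data": {
  "commands": [
    {"linear":[0,0,0],"rot":[0,0,0]},
    {"linear":[0,0,0],"rot":[0,0,0]},
    {"linear":[0,0,0],"rot":[0,0,0]},
    {"linear":[0,0,0.02],"rot":[0,0,0]},
    {"linear":[0,0,0.06],"rot":[0,0,0]},
    {"linear":[-0.01,-0.01,0.1],"rot":[0,0,0]},
    {"linear":[-0.02,-0.02,0.15],"rot":[0,0,0]},
    {"linear":[-0.02,-0.02,0.15],"rot":[0,0,0]}
  ],
  "gripper": 0.0
}}

```text
t: 18.0
eef_pos: [0.6217, 0.2423, 0.2503]
ee_rot: [0.87, 0.493, 0.007, 0.001]
wrist_force: [0.6, 0.9, -0.5]
finger_gap: 0.0853
grasp_force: 0.0
```

```bash
python3 st.py; cat > pair.py <<'E'
import sys
from wfit import *
def pair(name,o,yaw):
    P=clouds([name]); u=np.array([np.cos(np.deg2rad(yaw)),np.sin(np.deg2rad(yaw))]); n=np.array([-u[1],u[0]])
    a=(P[:,:2]-o)@u; b=(P[:,:2]-o)@n; m=(abs(b)<.04)&(abs(a)<.04)&(P[:,2]>.135)
    h,e=np.histogram(a[m],bins=np.arange(-.04,.04,.001)); print('along',[(round(x*1000),int(c)) for x,c in zip(e,h) if c])
    for lo,hi in((-.02,-.003),(.003,.02)):
        for z0,z1 in((.13,.138),(.138,.146),(.146,.152)):
            k=(a>lo)&(a<hi)&(P[:,2]>z0)&(P[:,2]<z1)&(abs(b)<.035); q=b[k]
            if len(q)>10: print(lo,(z0,z1),len(q),'lat',np.percentile(q,[1,99]).round(4),'mid',np.mean(np.percentile(q,[1,99])).round(4))
    q=P[m]; print(rect(q),'zmax per side',np.percentile(P[m&(a<-.003)][:,2],98).round(4),np.percentile(P[m&(a>.003)][:,2],98).round(4))
E
python3 - <<'E'
from pair import *
wgrab('wrist9'); pair('wrist9',np.array([.639,.261]),59.2)
p=cv2.imread('pics/wrist9.png'); cv2.imwrite('pics/w9.png',cv2.resize(p[0:260,100:420],None,fx=2,fy=2))
E
```

```text
t 18.0 p [0.6217 0.2423 0.2503] x [0.513 0.858 0.011] y [ 0.858 -0.513  0.008] z [ 0.012  0.005 -1.   ] 
q [-0.05   0.54  -0.539  1.521  0.296  1.149 -1.184] F [ 0.63  0.9  -0.47] T [ 0.04 -0.03 -0.02] gap 0.0853 gf 0.0
along [(-39, 1), (-38, 3), (-37, 17), (-36, 37), (-35, 42), (-34, 32), (-33, 30), (-32, 30), (-31, 45), (-30, 39), (-29, 37), (-28, 45), (-27, 38), (-26, 45), (-25, 46), (-24, 36), (-23, 54), (-22, 83), (-21, 95), (-20, 99), (-19, 107), (-18, 106), (-17, 470), (-16, 1701), (-15, 1329), (-14, 140), (-13, 56), (-12, 53), (-11, 83), (-10, 634), (-9, 699), (-8, 169), (-7, 193), (-6, 77), (-5, 50), (-4, 53), (-3, 51), (-2, 55), (-1, 53), (0, 55), (1, 53), (2, 52), (3, 61), (4, 53), (5, 58), (6, 55), (7, 52), (8, 55), (9, 53), (10, 58), (11, 55), (12, 52), (13, 60), (14, 63), (15, 57), (16, 57), (17, 56), (18, 58), (19, 56), (20, 60), (21, 61), (22, 102)]
-0.02 (0.13, 0.138) 128 lat [-0.0251  0.0272] mid 0.001
-0.02 (0.138, 0.146) 353 lat [-0.0209  0.0223] mid 0.0007
-0.02 (0.146, 0.152) 458 lat [-0.0109  0.0131] mid 0.0011
0.003 (0.13, 0.138) 146 lat [-0.0266  0.0256] mid -0.0005
0.003 (0.138, 0.146) 385 lat [-0.0222  0.0205] mid -0.0008
0.003 (0.146, 0.152) 494 lat [-0.0131  0.0119] mid -0.0006
(array([643.5, 257. ]), array([54.7, 84.2]), 43.77354049682617) zmax per side 0.3437 0.1496
```

View pics/w9.png

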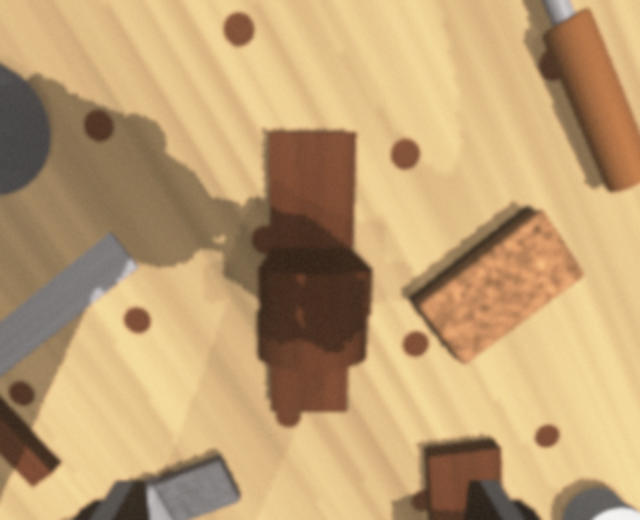

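The pair stands back to back at (315,300), with both feet in line. I'll check yaw and flushness numerically.

```bash
python3 - <<'E'
from pair import *
import numpy as np
o=np.array([.639,.261]); y=np.deg2rad(59.2); u=np.array([np.cos(y),np.sin(y)]); n=np.array([-u[1],u[0]])
P=clouds(['wrist9']); a=(P[:,:2]-o)@u; b=(P[:,:2]-o)@n
for z0,z1 in((.132,.14),(.14,.148)):
    out=[]
    for c in np.arange(-.024,.024,.004):
        k=(a>=c)&(a<c+.004)&(P[:,2]>z0)&(P[:,2]<z1)&(abs(b)<.035)
        if k.sum()>15: out.append((round((c+.002)*1000),*np.round(np.percentile(b[k],[2,98])*1000,1),round(np.mean(np.percentile(b[k],[2,98]))*1000,1)))
    print(out)
for s in(-1,1):
    k=(P[:,2]>.012)&(P[:,2]<.027)&(s*a>.03)&(s*a<.105)&(abs(b)<.04); q=P[k]
    bins=[(round(c*1000),*np.round(np.percentile(b[k&(abs(a-c)<.006)],[2,98])*1000,1)) for c in s*np.arange(.036,.1,.012) if (k&(abs(a-c)<.006)).sum()>20]; print('foot',s,bins, rect(q))
E
```

```text
[(-18, np.float64(-24.4), np.float64(26.3), np.float64(0.9)), (-14, np.float64(-24.3), np.float64(26.1), np.float64(0.9)), (-10, np.float64(-24.2), np.float64(26.0), np.float64(0.9)), (-6, np.float64(-25.1), np.float64(25.9), np.float64(0.4)), (-2, np.float64(-24.2), np.float64(25.8), np.float64(0.8)), (2, np.float64(-25.8), np.float64(25.0), np.float64(-0.4)), (6, np.float64(-25.5), np.float64(24.6), np.float64(-0.4)), (10, np.float64(-25.6), np.float64(24.6), np.float64(-0.5)), (14, np.float64(-25.6), np.float64(24.5), np.float64(-0.6)), (18, np.float64(-26.2), np.float64(24.3), np.float64(-0.9)), (22, np.float64(-25.6), np.float64(24.3), np.float64(-0.7))]
[(-22, np.float64(-17.7), np.float64(20.1), np.float64(1.2)), (-18, np.float64(-18.8), np.float64(20.4), np.float64(0.8)), (-14, np.float64(-17.7), np.float64(19.5), np.float64(0.9)), (-10, np.float64(-18.6), np.float64(20.2), np.float64(0.8)), (-6, np.float64(-18.9), np.float64(20.7), np.float64(0.9)), (-2, np.float64(-19.4), np.float64(20.6), np.float64(0.6)), (2, np.float64(-20.1), np.float64(19.6), np.float64(-0.3)), (6, np.
[... 175 characters left out ...]
(18, np.float64(-19.8), np.float64(19.3), np.float64(-0.3)), (22, np.float64(-19.7), np.float64(18.9), np.float64(-0.4))]
foot -1 [(-60, np.float64(-23.9), np.float64(28.5)), (-72, np.float64(-24.0), np.float64(28.6)), (-84, np.float64(-24.2), np.float64(27.5)), (-96, np.float64(-23.5), np.float64(26.7))] (array([597.7, 195.7]), array([33.8, 53.7]), 58.06209945678711)
foot 1 [(36, np.float64(-26.0), np.float64(26.3)), (48, np.float64(-25.7), np.float64(26.1)), (60, np.float64(-26.7), np.float64(25.5)), (72, np.float64(-26.5), np.float64(25.6)), (84, np.float64(-26.2), np.float64(26.7)), (96, np.float64(-24.9), np.float64(26.6))] (array([671. , 314.3]), array([63.2, 54. ]), 59.60862731933594)
```

The backs are touching and parallel, and the sides are within about 1 mm, so the arch pair is done. Next is the lying gable.

>>> {"op": "drive_tool", "data": {
  "commands": [
    {"linear":[-0.015,-0.044,0.02],"rot":[-0.4,-0.5,2]},
    {"linear":[-0.03,-0.088,0.02],"rot":[-0.4,-0.5,4]},
    {"linear":[-0.045,-0.132,0.02],"rot":[-0.4,-0.5,6]},
    {"linear":[-0.06,-0.176,0.01],"rot":[-0.4,-0.5,8]},
    {"linear":[-0.075,-0.22,0.0],"rot":[-0.4,-0.5,9]},
    {"linear":[-0.09,-0.264,-0.01],"rot":[-0.4,-0.5,10]},
    {"linear":[-0.105,-0.308,-0.01],"rot":[-0.4,-0.5,11]},
    {"linear":[-0.12,-0.352,-0.01],"rot":[-0.4,-0.5,11]}
  ]
}}

```text
t: 18.85
eef_pos: [0.4976, -0.1122, 0.2311]
ee_rot: [0.818, 0.575, 0.002, 0.004]
wrist_force: [0.4, -0.3, -0.8]
finger_gap: 0.0853
grasp_force: 0.0
```

>>> {"op": "drive_tool", "data": {
  "commands": [
    {"linear":[-0.015,-0.044,-0.01],"rot":[0,0,0]},
    {"linear":[-0.03,-0.088,-0.02],"rot":[0,0,0]},
    {"linear":[-0.045,-0.13,-0.03],"rot":[0,0,0]},
    {"linear":[-0.05,-0.145,-0.03],"rot":[0,0,0]},
    {"linear":[-0.05,-0.145,-0.03],"rot":[0,0,0]},
    {"linear":[-0.05,-0.145,-0.03],"rot":[0,0,0]}
  ]
}}

```text
t: 19.45
eef_pos: [0.4492, -0.2546, 0.2018]
ee_rot: [0.818, 0.575, 0.003, 0.004]
wrist_force: [0.5, 0.2, 0.1]
finger_gap: 0.0855
grasp_force: 0.0
```

```bash
python3 st.py; python3 - <<'E'
from wfit import *
wgrab('wrist10'); P=clouds(['wrist10'])
q=near(P,(.447,-.262),.12,.034,.05); print(len(q),np.median(q[:,2]),rect(q))
q=near(P,(.425,-.324),.06,.106,.125); print(len(q),rect(q))
c,sz,an=rect(q); a=np.deg2rad(69); print('grasp',np.array(c)/1000+.078*np.array([np.cos(a),np.sin(a)]))
E
python3 go.py 69 0 .453 -.251 .016
```

```text
t 19.45 p [ 0.4492 -0.2546  0.2018] x [0.339 0.941 0.   ] y [ 0.941 -0.339  0.01 ] z [ 0.01  -0.003 -1.   ] 
q [ 0.831  0.316 -0.449  1.94   0.171  0.912 -0.048] F [0.49 0.15 0.07] T [ 0.02  0.02 -0.06] gap 0.0855 gf 0.0
4796 0.04079207724184353 (array([ 448.5, -254.8]), array([130.3,  56. ]), 70.59326934814453)
1140 (array([ 423.7, -323.9]), array([20.5, 54.5]), 70.05467224121094)
grasp [ 0.4516527  -0.25108073]
shift [ 0.0034  0.0029 -0.1861] rot [ 0.21  0.58 -1.3 ] norm 1.4
```

>>> {"op": "drive_tool", "data": {
  "commands": [
    {"linear":[0.0005,0.004,-0.04],"rot":[0.2,0.5,0]},
    {"linear":[0.0005,0.004,-0.08],"rot":[0.2,0.5,0]},
    {"linear":[0.0005,0.004,-0.12],"rot":[0.2,0.5,0]},
    {"linear":[0.0005,0.004,-0.155],"rot":[0.2,0.5,0]},
    {"linear":[0.0005,0.004,-0.175],"rot":[0.2,0.5,0]},
    {"linear":[0.0005,0.004,-0.187],"rot":[0.2,0.5,0]},
    {"linear":[0.0005,0.004,-0.187],"rot":[0.2,0.5,0]}
  ]
}}

```text
t: 20.2
eef_pos: [0.4496, -0.2497, 0.0143]
ee_rot: [0.817, 0.576, 0.0, -0.0]
wrist_force: [0.2, 0.3, 0.5]
finger_gap: 0.0856
grasp_force: 0.0
```

>>> {"op": "drive_tool", "data": {
  "commands": [
    {"linear":[0,0,0],"rot":[0,0,0]},
    {"linear":[0,0,0],"rot":[0,0,0]},
    {"linear":[0,0,0],"rot":[0,0,0]},
    {"linear":[0,0,0],"rot":[0,0,0]}
  ],
  "gripper": 1,
  "squeeze": 60
}}

```text
t: 20.6
eef_pos: [0.4506, -0.2517, 0.017]
ee_rot: [0.818, 0.575, 0.001, 0.002]
wrist_force: [-1.1, 1.1, 5.4]
finger_gap: 0.0549
grasp_force: 64.5
```

```bash
python3 st.py; python3 go.py 73 35 .5 -.1 .25
```

```text
t 20.6 p [ 0.4506 -0.2517  0.017 ] x [ 0.339  0.941 -0.001] y [ 0.941 -0.339  0.004] z [ 0.004 -0.002 -1.   ] 
q [ 0.709  0.606 -0.327  2.039  0.361  0.546 -0.219] F [-1.12  1.14  5.45] T [ 0.32  0.4  -0.01] gap 0.0549 gf 64.5
shift [0.0494 0.1517 0.233 ] rot [ 33.34 -10.85   2.8 ] norm 35.2
```

>>> {"op": "drive_tool", "data": {
  "commands": [
    {"linear":[0,0,0.04],"rot":[0,0,0]},
    {"linear":[0,0,0.085],"rot":[0,0,0]},
    {"linear":[0.005,0.01,0.13],"rot":[0,0,0]},
    {"linear":[0.012,0.03,0.175],"rot":[7,-2.3,0.5]},
    {"linear":[0.02,0.055,0.215],"rot":[14,-4.6,1]},
    {"linear":[0.03,0.09,0.233],"rot":[21,-7,1.5]},
    {"linear":[0.04,0.12,0.233],"rot":[28,-9,2]},
    {"linear":[0.049,0.15,0.233],"rot":[33.3,-10.8,2.8]}
  ]
}}

```text
t: 21.4
eef_pos: [0.4987, -0.1024, 0.2492]
ee_rot: [0.767, 0.567, 0.242, -0.179]
wrist_force: [-0.3, -0.3, -5.5]
finger_gap: 0.0547
grasp_force: 68.0
```

```bash
python3 st.py; python3 go.py 75 70 .565 .128 .18
```

```text
t 21.4 p [ 0.4987 -0.1024  0.2492] x [0.24  0.783 0.574] y [ 0.956 -0.293 -0.   ] z [ 0.168  0.549 -0.819] 
q [ 1.071  0.406 -0.717  1.911 -0.411  1.017  0.327] F [-0.27 -0.29 -5.46] T [-0.99  0.35  0.02] gap 0.0547 gf 68.0
shift [ 0.0663  0.2304 -0.0692] rot [33.6  -9.65  1.98] norm 35.0
```

>>> {"op": "drive_tool", "data": {
  "commands": [
    {"linear":[0.008,0.04,0.0],"rot":[6.0,-1.7,0.4]},
    {"linear":[0.016,0.08,0.0],"rot":[12.0,-3.5,0.8]},
    {"linear":[0.028,0.12,0.0],"rot":[18,-5.2,1.1]},
    {"linear":[0.042,0.16,-0.02],"rot":[24,-7,1.5]},
    {"linear":[0.055,0.2,-0.04],"rot":[30,-8.6,1.8]},
    {"linear":[0.0663,0.23,-0.069],"rot":[33.6,-9.65,2]},
    {"linear":[0.0663,0.2304,-0.069],"rot":[33.6,-9.65,2]}
  ]
}}

```text
t: 22.1
eef_pos: [0.5615, 0.1321, 0.1712]
ee_rot: [0.65, 0.495, 0.452, -0.358]
wrist_force: [-2.0, -0.4, -5.6]
finger_gap: 0.0547
grasp_force: 68.3
```

```bash
python3 st.py; python3 go.py 75 85 .5655 .1265 .1
```

```text
t 22.1 p [0.5615 0.1321 0.1712] x [0.102 0.32  0.942] y [ 0.967 -0.253 -0.018] z [ 0.233  0.913 -0.335] 
q [ 0.977  0.983 -0.963  2.015 -0.845  0.659  0.753] F [-1.99 -0.37 -5.59] T [-1.83  0.51  0.06] gap 0.0547 gf 68.3
shift [ 0.004  -0.0056 -0.0712] rot [13.83 -4.74 -0.45] norm 14.6
```

>>> {"op": "drive_tool", "data": {
  "commands": [
    {"linear":[0.0,0.0,-0.005],"rot":[6,-2,-0.2]},
    {"linear":[0.002,-0.002,-0.025],"rot":[12,-4,-0.4]},
    {"linear":[0.004,-0.0056,-0.045],"rot":[13.8,-4.7,-0.45]},
    {"linear":[0.004,-0.0056,-0.06],"rot":[13.8,-4.7,-0.45]},
    {"linear":[0.004,-0.0056,-0.072],"rot":[13.8,-4.7,-0.45]},
    {"linear":[0.004,-0.0056,-0.077],"rot":[13.8,-4.7,-0.45]},
    {"linear":[0.004,-0.0056,-0.079],"rot":[13.8,-4.7,-0.45]},
    {"linear":[0.004,-0.0056,-0.079],"rot":[13.8,-4.7,-0.45]}
  ]
}}

```text
t: 22.9
eef_pos: [0.5692, 0.1234, 0.1015]
ee_rot: [0.585, 0.454, 0.538, -0.402]
wrist_force: [0.1, 0.3, -4.3]
finger_gap: 0.0546
grasp_force: 68.5
```

```bash
python3 st.py
```

```text
t 22.9 p [0.5692 0.1234 0.1015] x [0.008 0.099 0.995] y [ 0.964 -0.264  0.018] z [ 0.264  0.959 -0.097] 
q [ 1.026  1.332 -0.938  1.937 -0.824  0.717  1.012] F [ 0.12  0.32 -4.3 ] T [-1.82  0.51 -0.04] gap 0.0546 gf 68.5
```

>>> {"op": "drive_tool", "data": {
  "commands": [
    {"linear":[0.0,0.0,-0.001],"rot":[0,0,0]},
    {"linear":[0.0,0.0,-0.002],"rot":[0,0,0]},
    {"linear":[0.0,0.0,-0.002],"rot":[0,0,0]}
  ]
}}

```text
t: 23.2
eef_pos: [0.569, 0.1233, 0.0986]
ee_rot: [0.585, 0.453, 0.538, -0.403]
wrist_force: [0.7, 0.1, -4.3]
finger_gap: 0.0549
grasp_force: 68.5
```

>>> {"op": "drive_tool", "data": {
  "commands": [
    {"linear":[0.0,0.0,-0.001],"rot":[0,0,0]},
    {"linear":[0.0,0.0,-0.0015],"rot":[0,0,0]},
    {"linear":[0.0,0.0,-0.0015],"rot":[0,0,0]}
  ]
}}

```text
t: 23.5
eef_pos: [0.5689, 0.1233, 0.0968]
ee_rot: [0.585, 0.453, 0.538, -0.403]
wrist_force: [0.6, 0.3, -5.0]
finger_gap: 0.0547
grasp_force: 68.5
```

>>> {"op": "drive_tool", "data": {
  "commands": [
    {"linear":[0.0,0.0,-0.003],"rot":[0.2,1,0]},
    {"linear":[0.0,0.0,-0.006],"rot":[0.2,1,0]},
    {"linear":[0.0,0.0,-0.006],"rot":[0.2,1,0]}
  ]
}}

```text
t: 23.8
eef_pos: [0.5688, 0.1233, 0.0903]
ee_rot: [0.59, 0.449, 0.534, -0.408]
wrist_force: [-0.9, 1.1, -3.6]
finger_gap: 0.0549
grasp_force: 68.4
```

>>> {"op": "drive_tool", "data": {
  "commands": [
    {"linear":[0.0,0.0,-0.001],"rot":[0,0,0]},
    {"linear":[0.0,0.0,-0.0015],"rot":[0,0,0]},
    {"linear":[0.0,0.0,-0.0015],"rot":[0,0,0]}
  ]
}}

```text
t: 24.1
eef_pos: [0.5689, 0.1233, 0.0894]
ee_rot: [0.589, 0.449, 0.534, -0.408]
wrist_force: [0.7, -0.5, -4.9]
finger_gap: 0.0546
grasp_force: 68.4
```

>>> {"op": "drive_tool", "data": {
  "commands": [
    {"linear":[0.0,0.0,-0.001],"rot":[0,0,0]},
    {"linear":[0.0,0.0,-0.0015],"rot":[0,0,0]},
    {"linear":[0.0,0.0,-0.0015],"rot":[0,0,0]}
  ]
}}

```text
t: 24.4
eef_pos: [0.5689, 0.1233, 0.0878]
ee_rot: [0.589, 0.449, 0.534, -0.408]
wrist_force: [0.5, 0.4, -5.0]
finger_gap: 0.0549
grasp_force: 68.4
```

```bash
python3 st.py
```

```text
t 24.4 p [0.5689 0.1233 0.0878] x [0.027 0.094 0.995] y [ 0.964 -0.265 -0.002] z [ 0.263  0.96  -0.098] 
q [ 1.018  1.352 -0.921  1.927 -0.82   0.72   1.009] F [ 0.49  0.42 -5.  ] T [-1.82  0.47 -0.04] gap 0.0549 gf 68.4
```

>>> {"op": "drive_tool", "data": {
  "commands": [
    {"linear":[0.0,0.0,-0.001],"rot":[0,0,0]},
    {"linear":[0.0,0.0,-0.0015],"rot":[0,0,0]},
    {"linear":[0.0,0.0,-0.0015],"rot":[0,0,0]}
  ]
}}

```text
t: 24.7
eef_pos: [0.5689, 0.1235, 0.0873]
ee_rot: [0.589, 0.449, 0.534, -0.408]
wrist_force: [-0.2, -1.8, -0.7]
finger_gap: 0.0547
grasp_force: 68.7
```

>>> {"op": "drive_tool", "data": {
  "commands": [
    {"linear":[0,0,0],"rot":[0,0,0]},
    {"linear":[0,0,0],"rot":[0,0,0]},
    {"linear":[0,0,0],"rot":[0,0,0]},
    {"linear":[0,0,0],"rot":[0,0,0]},
    {"linear":[0,0,0],"rot":[0,0,0]}
  ],
  "gripper": 0.0
}}

```text
t: 25.2
eef_pos: [0.5685, 0.1238, 0.0869]
ee_rot: [0.589, 0.449, 0.534, -0.408]
wrist_force: [-1.7, 0.8, 0.7]
finger_gap: 0.0854
grasp_force: 0.0
```

>>> {"op": "drive_tool", "data": {
  "commands": [
    {"linear":[-0.01,-0.04,0.005],"rot":[0,0,0]},
    {"linear":[-0.022,-0.08,0.015],"rot":[0,0,0]},
    {"linear":[-0.032,-0.12,0.035],"rot":[0,0,0]},
    {"linear":[-0.035,-0.13,0.08],"rot":[0,0,0]},
    {"linear":[-0.035,-0.13,0.13],"rot":[0,0,0]},
    {"linear":[-0.035,-0.13,0.17],"rot":[-8,2,0]},
    {"linear":[-0.035,-0.13,0.2],"rot":[-16,4,0]},
    {"linear":[-0.035,-0.13,0.2],"rot":[-24,6,0]}
  ]
}}

```text
t: 26.0
eef_pos: [0.5358, -0.0073, 0.2903]
ee_rot: [0.689, 0.53, 0.397, -0.295]
wrist_force: [1.5, -0.8, -1.6]
finger_gap: 0.0853
grasp_force: 0.0
```

```bash
python3 st.py; python3 go.py 70 0 0.57 0.06 0.34;python3 - <<'E'
from wfit import *
s,p,d=grab('scene'); np.savez('scene11',p=p,d=d)
P=clouds(['scene11']); q=near(P,(.565,.11),.06,.1,.17); print(len(q),rect(q))
E
```

```text
t 26.0 p [ 0.5358 -0.0073  0.2903] x [0.123 0.496 0.86 ] y [ 0.964 -0.266  0.015] z [ 0.236  0.827 -0.511] 
q [ 1.175  0.597 -0.928  1.923 -0.684  1.015  0.489] F [ 1.48 -0.84 -1.57] T [-0.94  0.27 -0.03] gap 0.0853 gf 0.0
shift [0.0342 0.0673 0.0497] rot [-56.26  18.78  -4.61] norm 59.5
333 (array([563.2, 101.3]), array([25.1, 56.2]), 75.80036163330078)
```

>>> {"op": "drive_tool", "data": {
  "commands": [
    {"linear":[0.005,0.01,0.02],"rot":[-8,2.7,-0.6]},
    {"linear":[0.01,0.02,0.04],"rot":[-16,5.3,-1.3]},
    {"linear":[0.018,0.035,0.05],"rot":[-24,8,-2]},
    {"linear":[0.025,0.05,0.05],"rot":[-32,10.7,-2.6]},
    {"linear":[0.034,0.067,0.05],"rot":[-40,13.4,-3.3]},
    {"linear":[0.034,0.067,0.05],"rot":[-48,16,-4]},
    {"linear":[0.034,0.067,0.05],"rot":[-56.3,18.8,-4.6]},
    {"linear":[0.034,0.067,0.05],"rot":[-56.3,18.8,-4.6]}
  ]
}}

```text
t: 26.85
eef_pos: [0.5679, 0.0676, 0.3367]
ee_rot: [0.817, 0.576, 0.001, -0.005]
wrist_force: [0.1, 1.2, 0.3]
finger_gap: 0.0855
grasp_force: 0.0
```

>>> {"op": "drive_tool", "data": {
  "commands": [
    {"linear":[0,0,0],"rot":[0,0,0]},
    {"linear":[0,0,0],"rot":[0,0,0]}
  ]
}}

```text
t: 27.05
eef_pos: [0.5677, 0.0586, 0.3355]
ee_rot: [0.821, 0.571, 0.001, -0.005]
wrist_force: [-0.3, 0.0, -0.3]
finger_gap: 0.0855
grasp_force: 0.0
```

```bash
python3 st.py; python3 - <<'E'
from wfit import *
wgrab('wrist12'); P=clouds(['wrist12'])
for n,xy in(('mov',(.563,.101)),('gable',(.6388,.0165))): print(n); upright(P,np.array(xy),.055)
E
python3 go.py 75.8 0 .562 .097 .2
```

```text
t 27.05 p [0.5677 0.0586 0.3355] x [0.348 0.937 0.007] y [ 0.937 -0.348 -0.008] z [-0.005  0.009 -1.   ] 
q [ 0.376  0.328 -0.672  1.64   0.202  1.251 -0.69 ] F [-0.29  0.01 -0.27] T [-0.   -0.01 -0.01] gap 0.0855 gf 0.0
mov
  z 0.05 0.16 949 (array([562.2, 100.2]), array([22.3, 55.6]), 75.2133560180664) zmax 0.1487
  z 0.1 0.13 280 (array([562.1, 100. ]), array([21.5, 55.5]), 74.83395385742188) zmax 0.1298
  foot 3678 (array([575.8, 116.5]), array([224.4, 225.7]), 79.61662292480469)
gable
  z 0.05 0.16 1316 (array([642.1,   9.7]), array([23. , 54.5]), 77.9728775024414) zmax 0.1482
  z 0.1 0.13 450 (array([642.2,   9.7]), array([23. , 54.4]), 77.9728775024414) zmax 0.1299
  foot 2492 (array([597.8,  50.6]), array([104.7, 157.8]), 78.87078857421875)
shift [-0.0058  0.039  -0.1356] rot [-0.47 -0.29  6.26] norm 6.3
```

>>> {"op": "drive_tool", "data": {
  "commands": [
    {"linear":[-0.004,0.02,-0.04],"rot":[-0.2,-0.1,2.5]},
    {"linear":[-0.0067,0.0374,-0.08],"rot":[-0.47,-0.29,5.3]},
    {"linear":[-0.0067,0.0374,-0.12],"rot":[-0.47,-0.29,5.3]},
    {"linear":[-0.0067,0.0374,-0.1355],"rot":[-0.47,-0.29,5.3]},
    {"linear":[-0.0067,0.0374,-0.1355],"rot":[-0.47,-0.29,5.3]},
    {"linear":[-0.0067,0.0374,-0.1355],"rot":[-0.47,-0.29,5.3]}
  ]
}}

```text
t: 27.7
eef_pos: [0.5624, 0.0966, 0.2023]
ee_rot: [0.794, 0.608, 0.001, 0.001]
wrist_force: [0.1, -0.6, 0.8]
finger_gap: 0.0855
grasp_force: 0.0
```

```bash
python3 st.py; python3 go.py 75 0 .561 .096 .087
```

```text
t 27.7 p [0.5624 0.0966 0.2023] x [0.261 0.965 0.001] y [ 0.965 -0.261  0.003] z [ 0.003 -0.    -1.   ] 
q [ 0.28   0.457 -0.656  1.798  0.328  0.994 -0.77 ] F [ 0.14 -0.58  0.77] T [ 0.01 -0.03 -0.01] gap 0.0855 gf 0.0
shift [-0.0014 -0.0006 -0.1153] rot [0.01 0.18 0.11] norm 0.2
```

>>> {"op": "drive_tool", "data": {
  "commands": [
    {"linear":[-0.001,-0.001,-0.03],"rot":[0,0.2,0]},
    {"linear":[-0.001,-0.001,-0.06],"rot":[0,0.2,0]},
    {"linear":[-0.001,-0.001,-0.085],"rot":[0,0.2,0]},
    {"linear":[-0.001,-0.001,-0.1],"rot":[0,0.2,0]},
    {"linear":[-0.001,-0.001,-0.115],"rot":[0,0.2,0]},
    {"linear":[-0.001,-0.001,-0.115],"rot":[0,0.2,0]},
    {"linear":[-0.001,-0.001,-0.115],"rot":[0,0.2,0]}
  ]
}}

```text
t: 28.4
eef_pos: [0.561, 0.0969, 0.0868]
ee_rot: [0.793, 0.609, -0.0, -0.0]
wrist_force: [-1.4, -0.3, -0.1]
finger_gap: 0.0854
grasp_force: 0.0
```

>>> {"op": "drive_tool", "data": {
  "commands": [
    {"linear":[0,0,0],"rot":[0,0,0]},
    {"linear":[0,0,0],"rot":[0,0,0]},
    {"linear":[0,0,0],"rot":[0,0,0]},
    {"linear":[0,0,0],"rot":[0,0,0]}
  ],
  "gripper": 1,
  "squeeze": 50
}}

```text
t: 28.8
eef_pos: [0.5609, 0.0971, 0.0871]
ee_rot: [0.793, 0.609, -0.0, 0.0]
wrist_force: [-1.2, 0.7, 5.9]
finger_gap: 0.0553
grasp_force: 54.4
```

```bash
python3 st.py; python3 - <<'E'
import numpy as np
C=np.array([.6421,.0097]); a=np.deg2rad(78); u=np.array([np.cos(a),np.sin(a)])
for g in(.06,.03,.012,0): print(g,(C-u*(.022+g)).round(4))
E
python3 go.py 78 0 .515 .06 .125; python3 go.py 78 0 .55 -.08 .125
```

```text
t 28.8 p [0.5609 0.0971 0.0871] x [ 0.258  0.966 -0.001] y [ 0.966 -0.258 -0.   ] z [-0.    -0.001 -1.   ] 
q [ 0.209  0.605 -0.573  1.877  0.45   0.791 -0.867] F [-1.22  0.7   5.95] T [-0.06  0.2  -0.02] gap 0.0553 gf 54.4
0.06 [ 0.6251 -0.0705]
0.03 [ 0.6313 -0.0412]
0.012 [ 0.635  -0.0236]
0 [ 0.6375 -0.0118]
shift [-0.0459 -0.0371  0.0379] rot [ 0.03 -0.02  2.95] norm 3.0
shift [-0.0109 -0.1771  0.0379] rot [ 0.03 -0.02  2.95] norm 3.0
```

>>> {"op": "drive_tool", "data": {
  "commands": [
    {"linear":[0,0,0.02],"rot":[0,0,0]},
    {"linear":[-0.01,-0.005,0.038],"rot":[0,0,0]},
    {"linear":[-0.035,-0.025,0.038],"rot":[0,0,1]},
    {"linear":[-0.046,-0.055,0.038],"rot":[0,0,2]},
    {"linear":[-0.046,-0.095,0.038],"rot":[0,0,2.9]},
    {"linear":[-0.046,-0.135,0.038],"rot":[0,0,2.9]},
    {"linear":[-0.035,-0.165,0.038],"rot":[0,0,2.9]},
    {"linear":[-0.011,-0.177,0.038],"rot":[0,0,2.9]}
  ]
}}

```text
t: 29.6
eef_pos: [0.5467, -0.0854, 0.1228]
ee_rot: [0.779, 0.627, -0.004, -0.001]
wrist_force: [0.7, 0.7, -5.2]
finger_gap: 0.0551
grasp_force: 55.2
```

```bash
python3 st.py; python3 go.py 78 0 .6275 -.0588 .089
```

```text
t 29.6 p [ 0.5467 -0.0854  0.1228] x [ 0.214  0.977 -0.005] y [ 0.977 -0.214 -0.006] z [-0.007 -0.004 -1.   ] 
q [ 0.56   0.534 -0.599  1.893  0.399  0.842 -0.463] F [ 0.74  0.7  -5.18] T [ 0.03 -0.12  0.01] gap 0.0551 gf 55.2
shift [ 0.0808  0.0266 -0.0338] rot [ 0.21 -0.38  0.38] norm 0.6
```

>>> {"op": "drive_tool", "data": {
  "commands": [
    {"linear":[0.02,0.0,0],"rot":[0.2,-0.4,0.4]},
    {"linear":[0.045,0.006,0],"rot":[0.2,-0.4,0.4]},
    {"linear":[0.07,0.016,-0.005],"rot":[0.2,-0.4,0.4]},
    {"linear":[0.0808,0.0216,-0.015],"rot":[0.2,-0.4,0.4]},
    {"linear":[0.0808,0.0226,-0.022],"rot":[0.2,-0.4,0.4]},
    {"linear":[0.0808,0.0226,-0.022],"rot":[0.2,-0.4,0.4]},
    {"linear":[0.0808,0.0226,-0.022],"rot":[0.2,-0.4,0.4]}
  ]
}}

```text
t: 30.3
eef_pos: [0.6285, -0.0583, 0.1012]
ee_rot: [0.775, 0.632, 0.002, -0.0]
wrist_force: [-0.9, -0.3, -3.7]
finger_gap: 0.055
grasp_force: 55.2
```

```bash
python3 st.py; python3 - <<'E'
from wfit import *
wgrab('wrist13'); P=clouds(['wrist13']); upright(P,np.array((.6421,.0097)),.045)
q=near(P,(.6265,-.06),.05,.135,.16); print('held',rect(q))
q=near(P,(.6421,.0097),.045,.125,.16); print('st',rect(q))
E
python3 go.py 78 0 .6275 -.0588 .089
```

```text
t 30.3 p [ 0.6285 -0.0583  0.1012] x [0.202 0.979 0.003] y [ 0.979 -0.202  0.002] z [ 0.002  0.002 -1.   ] 
q [ 0.446  0.668 -0.565  1.717  0.441  0.883 -0.509] F [-0.94 -0.26 -3.73] T [ 0.06 -0.05  0.01] gap 0.055 gf 55.2
  z 0.05 0.16 7503 (array([641.9,   9. ]), array([22. , 55.4]), 78.19223022460938) zmax 0.1489
  z 0.1 0.13 1848 (array([641.9,   9.2]), array([21.7, 55.3]), 78.45465087890625) zmax 0.1299
  foot 5082 (array([595.1,  30.7]), array([132.7, 155.2]), 78.5690689086914)
held (array([627.5, -56.1]), array([27.3, 98.5]), 79.52678680419922)
st (array([642.,   9.]), array([22. , 49.1]), 78.14412689208984)
shift [-0.0015 -0.0004 -0.0127] rot [-0.12  0.21 -0.32] norm 0.4
```

>>> {"op": "drive_tool", "data": {
  "commands": [
    {"linear":[0.001,0.007,-0.003],"rot":[-0.1,0.2,0]},
    {"linear":[0.003,0.017,-0.007],"rot":[-0.1,0.2,-0.1]},
    {"linear":[0.005,0.027,-0.011],"rot":[-0.1,0.2,-0.1]},
    {"linear":[0.0065,0.0335,-0.0132],"rot":[-0.1,0.2,-0.1]},
    {"linear":[0.0068,0.0353,-0.0132],"rot":[-0.1,0.2,-0.1]},
    {"linear":[0.0068,0.0353,-0.0132],"rot":[-0.1,0.2,-0.1]}
  ]
}}

```text
t: 30.95
eef_pos: [0.6368, -0.0216, 0.0887]
ee_rot: [0.775, 0.631, 0.001, -0.0]
wrist_force: [-0.2, -0.6, -4.6]
finger_gap: 0.0554
grasp_force: 55.4
```

```bash
python3 st.py; python3 - <<'E'
from wfit import *
wgrab('wrist14'); P=clouds(['wrist14']); q=near(P,(.642,.0091),.032,.135,.16); print('st',rect(q))
s=arm.sense(); C=np.array([.642,.0091]); a=np.deg2rad(78.2); u=np.array([np.cos(a),np.sin(a)]); d=C-s['eef_pos'][:2]
print('gap est',d@u-.0251,'lat',d@np.array([-u[1],u[0]]))
E
```

```text
t 30.95 p [ 0.6368 -0.0216  0.0887] x [0.203 0.979 0.001] y [ 0.979 -0.203  0.001] z [ 0.001  0.001 -1.   ] 
q [ 0.377  0.693 -0.555  1.706  0.454  0.872 -0.575] F [-0.21 -0.6  -4.59] T [-0.01 -0.02 -0.03] gap 0.0554 gf 55.4
st (array([ 6.412e+02, -6.000e-01]), array([48.5, 48.8]), 39.58696365356445)
gap est 0.006753398126750843 lat 0.001421075886977579
```

>>> {"op": "drive_tool", "data": {
  "commands": [
    {"linear":[-0.001,0.001,0],"rot":[0,0,0]},
    {"linear":[-0.0008,0.002,-0.0005],"rot":[0,0,0]},
    {"linear":[-0.0006,0.0032,-0.0007],"rot":[0,0,0]},
    {"linear":[-0.0006,0.0032,-0.0007],"rot":[0,0,0]}
  ]
}}

```text
t: 31.4
eef_pos: [0.6363, -0.0191, 0.0881]
ee_rot: [0.776, 0.631, 0.001, 0.0]
wrist_force: [0.0, -0.1, -5.5]
finger_gap: 0.0555
grasp_force: 55.4
```

>>> {"op": "drive_tool", "data": {
  "commands": [
    {"linear":[0.0002,0.001,0],"rot":[0,0,0]},
    {"linear":[0.0002,0.001,0],"rot":[0,0,0]}
  ]
}}

```text
t: 31.6
eef_pos: [0.6364, -0.018, 0.0881]
ee_rot: [0.776, 0.631, 0.001, 0.0]
wrist_force: [0.5, -0.5, -4.8]
finger_gap: 0.0551
grasp_force: 55.4
```

>>> {"op": "drive_tool", "data": {
  "commands": [
    {"linear":[0.0002,0.001,0],"rot":[0,0,0]},
    {"linear":[0.0002,0.001,0],"rot":[0,0,0]}
  ]
}}

```text
t: 31.8
eef_pos: [0.6367, -0.017, 0.0881]
ee_rot: [0.776, 0.631, 0.001, 0.0]
wrist_force: [-0.1, -0.2, -4.5]
finger_gap: 0.055
grasp_force: 55.4
```

```bash
python3 st.py
```

```text
t 31.8 p [ 0.6367 -0.017   0.0881] x [0.204 0.979 0.001] y [ 0.979 -0.204  0.001] z [ 0.001  0.001 -1.   ] 
q [ 0.37   0.693 -0.554  1.708  0.454  0.87  -0.584] F [-0.13 -0.18 -4.51] T [0.02 0.01 0.  ] gap 0.055 gf 55.4
```

Gap is about 2 mm now. Carrying on in 1 mm steps.

>>> {"op": "drive_tool", "data": {
  "commands": [
    {"linear":[0.0002,0.001,0],"rot":[0,0,0]},
    {"linear":[0.0002,0.001,0],"rot":[0,0,0]}
  ]
}}

```text
t: 32.0
eef_pos: [0.6368, -0.016, 0.088]
ee_rot: [0.776, 0.631, 0.001, 0.0]
wrist_force: [0.5, 0.1, -4.5]
finger_gap: 0.0553
grasp_force: 55.4
```

>>> {"op": "drive_tool", "data": {
  "commands": [
    {"linear":[0.0002,0.001,0],"rot":[0,0,0]},
    {"linear":[0.0002,0.001,0],"rot":[0,0,0]}
  ]
}}

```text
t: 32.2
eef_pos: [0.6369, -0.0157, 0.088]
ee_rot: [0.776, 0.631, 0.0, 0.0]
wrist_force: [0.1, -1.0, -5.1]
finger_gap: 0.0553
grasp_force: 55.5
```

```bash
python3 st.py
```

```text
t 32.2 p [ 0.6369 -0.0157  0.088 ] x [0.204 0.979 0.   ] y [ 0.979 -0.204  0.001] z [ 0.001  0.    -1.   ] 
q [ 0.367  0.693 -0.554  1.707  0.455  0.871 -0.587] F [ 0.09 -1.02 -5.12] T [-0.26  0.1  -0.03] gap 0.0553 gf 55.5
```

>>> {"op": "drive_tool", "data": {
  "commands": [
    {"linear":[0.0002,0.001,0],"rot":[0,0,0]},
    {"linear":[0.0002,0.001,-0.0005],"rot":[0,0,0]},
    {"linear":[0.0002,0.001,-0.001],"rot":[0,0,0]}
  ]
}}

```text
t: 32.5
eef_pos: [0.6372, -0.0153, 0.0871]
ee_rot: [0.776, 0.631, 0.0, 0.001]
wrist_force: [-1.3, -4.6, 4.3]
finger_gap: 0.0551
grasp_force: 56.3
```

```bash
python3 st.py
```

```text
t 32.5 p [ 0.6372 -0.0153  0.0871] x [ 0.204  0.979 -0.   ] y [ 0.979 -0.204  0.001] z [ 0.001 -0.    -1.   ] 
q [ 0.365  0.695 -0.553  1.707  0.456  0.87  -0.589] F [-1.33 -4.6   4.3 ] T [-0.84  0.36 -0.02] gap 0.0551 gf 56.3
```

>>> {"op": "drive_tool", "data": {
  "commands": [
    {"linear":[0,0,0],"rot":[0,0,0]},
    {"linear":[0,0,0],"rot":[0,0,0]},
    {"linear":[0,0,0],"rot":[0,0,0]},
    {"linear":[0,0,0.001],"rot":[0,0,0]},
    {"linear":[0.001,0.005,0.003],"rot":[0,0,0]},
    {"linear":[0.002,0.01,0.004],"rot":[0,0,0]},
    {"linear":[0.0029,0.0137,0.004],"rot":[0,0,0]},
    {"linear":[0.0029,0.0137,0.004],"rot":[0,0,0]}
  ],
  "gripper": 0.0
}}

```text
t: 33.3
eef_pos: [0.6403, 0.0009, 0.0912]
ee_rot: [0.775, 0.632, 0.001, -0.0]
wrist_force: [-0.3, -1.0, -0.6]
finger_gap: 0.0854
grasp_force: 0.0
```

>>> {"op": "drive_tool", "data": {
  "commands": [
    {"linear":[0,0,0],"rot":[0,0,0]},
    {"linear":[0,0,0],"rot":[0,0,0]},
    {"linear":[0,0,0],"rot":[0,0,0]},
    {"linear":[0,0,0],"rot":[0,0,0]},
    {"linear":[0,0,0],"rot":[0,0,0]}
  ],
  "gripper": 1,
  "squeeze": 35
}}

```text
t: 33.8
eef_pos: [0.6401, -0.0008, 0.091]
ee_rot: [0.776, 0.631, 0.001, 0.0]
wrist_force: [-0.2, 0.2, 0.5]
finger_gap: 0.0558
grasp_force: 40.1
```

>>> {"op": "drive_tool", "data": {
  "commands": [
    {"linear":[0,0,0],"rot":[0,0,0]},
    {"linear":[0,0,0],"rot":[0,0,0]},
    {"linear":[0,0,0],"rot":[0,0,0]},
    {"linear":[0,0,0.02],"rot":[0,0,0]},
    {"linear":[0,0,0.06],"rot":[0,0,0]},
    {"linear":[-0.005,-0.01,0.1],"rot":[0,0,0]},
    {"linear":[-0.01,-0.02,0.15],"rot":[0,0,0]},
    {"linear":[-0.01,-0.02,0.15],"rot":[0,0,0]}
  ],
  "gripper": 0.0
}}

```text
t: 34.6
eef_pos: [0.6335, -0.0214, 0.2483]
ee_rot: [0.776, 0.63, 0.005, 0.004]
wrist_force: [-0.6, 0.5, 0.6]
finger_gap: 0.0855
grasp_force: 0.0
```

```bash
python3 st.py; python3 - <<'E'
from pair import *
wgrab('wrist15'); pair('wrist15',np.array([.6395,-.002]),78.2)
P=clouds(['wrist15']); print('st',rect(near(P,(.642,.010),.04,.06,.16)))
cv2.imwrite('pics/w15.png',cv2.resize(cv2.imread('pics/wrist15.png')[0:260,100:420],None,fx=2,fy=2))
E
```

```text
t 34.6 p [ 0.6335 -0.0214  0.2483] x [0.206 0.979 0.002] y [ 0.979 -0.206  0.013] z [ 0.013 -0.001 -1.   ] 
q [ 0.442  0.507 -0.642  1.606  0.331  1.125 -0.487] F [-0.56  0.46  0.58] T [ 0.07 -0.   -0.02] gap 0.0855 gf 0.0
along [(-32, 1), (-31, 2), (-26, 3), (-25, 1), (-24, 2), (-22, 4), (-21, 28), (-20, 29), (-19, 33), (-18, 26), (-17, 31), (-16, 31), (-15, 27), (-14, 32), (-13, 33), (-12, 213), (-11, 1106), (-10, 1213), (-9, 240), (-8, 38), (-7, 31), (-6, 50), (-5, 466), (-4, 1123), (-3, 237), (-2, 146), (-1, 84), (0, 31), (1, 34), (2, 31), (3, 34), (4, 27), (5, 31), (6, 32), (7, 29), (8, 32), (9, 32), (10, 31), (11, 32), (12, 30), (13, 32), (14, 30), (15, 36), (16, 32), (17, 37), (18, 33), (19, 33), (20, 30), (21, 37), (22, 49), (23, 10)]
-0.02 (0.13, 0.138) 267 lat [-0.0203  0.0175] mid -0.0014
-0.02 (0.138, 0.146) 290 lat [-0.0122  0.0096] mid -0.0013
-0.02 (0.146, 0.152) 110 lat [-0.0044  0.0019] mid -0.0012
0.003 (0.13, 0.138) 294 lat [-0.0198  0.018 ] mid -0.0009
0.003 (0.138, 0.146) 307 lat [-0.012   0.0101] mid -0.001
0.003 (0.146, 0.152) 123 lat [-0.0043  0.002 ] mid -0.0012
(array([639.8,  -4.6]), array([52.1, 81.3]), 74.48310852050781) zmax per side 0.3397 0.1487
st (array([640.8,  -1.2]), array([44.6, 56.4]), 78.42420196533203)
```

View pics/w15.png

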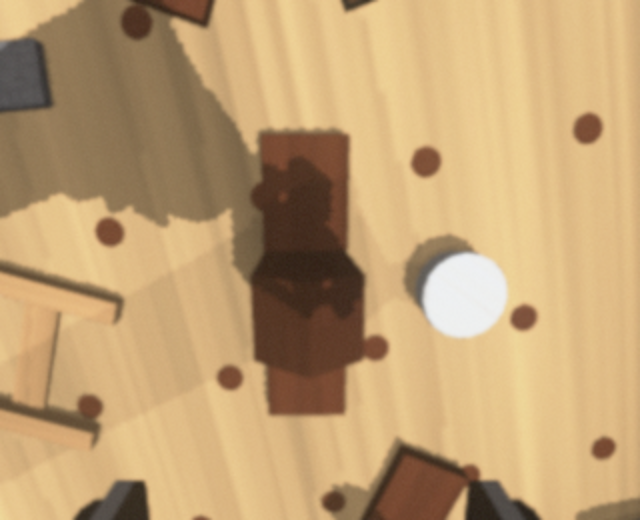

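The gable pair at (308,310) is tight and flush: total thickness 44.6 mm, side step about 0.3 mm. Now I'll check that the arch pair is still good.

>>> {"op": "drive_tool", "data": {
  "commands": [
    {"linear":[0,0,0.04],"rot":[0,0,-4]},
    {"linear":[-0.01,0.03,0.05],"rot":[0,0,-8]},
    {"linear":[-0.02,0.075,0.05],"rot":[0,0,-12]},
    {"linear":[-0.02,0.12,0.05],"rot":[0,0,-16]},
    {"linear":[-0.02,0.165,0.05],"rot":[0,0,-19]},
    {"linear":[-0.02,0.2,0.05],"rot":[0,0,-19]},
    {"linear":[-0.02,0.21,0.05],"rot":[0,0,-19]},
    {"linear":[-0.02,0.21,0.05],"rot":[0,0,-19]}
  ]
}}

```text
t: 35.45
eef_pos: [0.6091, 0.1917, 0.2898]
ee_rot: [0.868, 0.496, -0.0, -0.0]
wrist_force: [0.1, -0.1, 0.2]
finger_gap: 0.0854
grasp_force: 0.0
```

```bash
python3 st.py; python3 - <<'E'
from pair import *
wgrab('wrist16'); pair('wrist16',np.array([.639,.261]),59.2)
P=clouds(['wrist16']); print('arch pair',rect(near(P,(.639,.261),.04,.06,.152)))
f0=load('scene0'); s,p,d=grab('scene'); np.savez('scene16',p=p,d=d)
D=cv2.absdiff(p,f0['p']).max(2); m=cv2.morphologyEx((D>45).astype('uint8'),cv2.MORPH_OPEN,np.ones((3,3)))
c,l,st,ce=cv2.connectedComponentsWithStats(m); print([(st[i].tolist()) for i in range(1,c) if st[i,4]>40])
P0=clouds(['scene0']);P1=clouds(['scene16'])
for P in(P0,P1): print('step',rect(near(P,(.662,-.222),.06,.05,.16)))
E
```

```text
t 35.45 p [0.6091 0.1917 0.2898] x [0.508 0.861 0.   ] y [ 0.861 -0.508 -0.001] z [-0.     0.001 -1.   ] 
q [ 0.09   0.483 -0.63   1.537  0.295  1.219 -1.12 ] F [ 0.12 -0.09  0.21] T [ 0.01 -0.01 -0.02] gap 0.0854 gf 0.0
along [(-23, 5), (-22, 34), (-21, 46), (-20, 47), (-19, 44), (-18, 46), (-17, 49), (-16, 45), (-15, 50), (-14, 45), (-13, 51), (-12, 44), (-11, 51), (-10, 50), (-9, 50), (-8, 54), (-7, 50), (-6, 52), (-5, 46), (-4, 47), (-3, 47), (-2, 47), (-1, 47), (0, 47), (1, 47), (2, 46), (3, 48), (4, 47), (5, 47), (6, 48), (7, 47), (8, 47), (9, 61), (10, 66), (11, 53), (12, 52), (13, 48), (14, 48), (15, 48), (16, 50), (17, 48), (18, 49), (19, 48), (20, 54), (21, 59), (22, 14)]
-0.02 (0.13, 0.138) 123 lat [-0.0257  0.0272] mid 0.0007
-0.02 (0.138, 0.146) 311 lat [-0.0212  0.023 ] mid 0.0009
-0.02 (0.146, 0.152) 448 lat [-0.012   0.0136] mid 0.0008
0.003 (0.13, 0.138) 127 lat [-0.0273  0.0253] mid -0.001
0.003 (0.138, 0.146) 356 lat [-0.0229  0.0214] mid -0.0007
0.003 (0.146, 0.152) 437 lat [-0.0137  0.0117] mid -0.001
(array([638.8, 261. ]), array([44.6, 50.5]), 58.94133377075195) zmax per side 0.1499 0.1496
arch pair (array([638.5, 261.2]), array([44.6, 55.9]), 58.94133377075195)
[[197, 0, 128, 227, 11433], [379, 34, 15, 25, 163], [291, 69, 79, 49, 1458], [426, 76, 12, 18, 105], [216, 129, 8, 9, 41], [425, 132, 16, 16, 99], [429, 149, 14, 14, 103], [335, 161, 80, 108, 3250], [263, 176, 19, 17, 225], [184, 188, 29, 22, 315], [275, 206, 7, 9, 48], [195, 243, 7, 16, 78], [206, 254, 13, 5, 53], [275, 257, 70, 86, 2515], [239, 266, 25, 19, 390], [263, 296, 13, 15, 93]]
step (array([ 662.5, -222.4]), array([27.2, 57. ]), 55.13444137573242)
step (array([ 662.9, -222.4]), array([27.3, 56.9]), 53.387474060058594)
```

The arch pair is tight, but I measure a side step of about 1.5 mm. There is time left, so I'll squeeze it again to bring the edges flush.

>>> {"op": "drive_tool", "data": {
  "commands": [
    {"linear":[0.01,0.03,-0.02],"rot":[0,0,-0.2]},
    {"linear":[0.025,0.06,-0.05],"rot":[0,0,-0.4]},
    {"linear":[0.0297,0.0693,-0.085],"rot":[0,0,-0.5]},
    {"linear":[0.0297,0.0693,-0.09],"rot":[0,0,-0.5]},
    {"linear":[0.0297,0.0693,-0.09],"rot":[0,0,-0.5]},
    {"linear":[0.0297,0.0693,-0.09],"rot":[0,0,-0.5]}
  ]
}}

```text
t: 36.15
eef_pos: [0.6411, 0.2569, 0.2027]
ee_rot: [0.872, 0.489, 0.002, 0.001]
wrist_force: [-0.1, 0.1, 0.6]
finger_gap: 0.085
grasp_force: 0.0
```

```bash
python3 go.py 59 0 .6386 .2611 .0925; python3 st.py
```

```text
shift [-0.0025  0.0042 -0.1102] rot [-0.02  0.22  0.41] norm 0.5
t 36.15 p [0.6411 0.2569 0.2027] x [0.521 0.853 0.002] y [ 0.853 -0.521  0.003] z [ 0.004  0.    -1.   ] 
q [-0.046  0.643 -0.585  1.491  0.379  1.118 -1.253] F [-0.1   0.14  0.6 ] T [0.01 0.01 0.03] gap 0.085 gf 0.0
```

>>> {"op": "drive_tool", "data": {
  "commands": [
    {"linear":[-0.001,0.002,-0.02],"rot":[0,0.2,0.4]},
    {"linear":[-0.001,0.002,-0.03],"rot":[0,0.2,0.4]},
    {"linear":[-0.001,0.002,-0.03],"rot":[0,0.2,0.4]}
  ]
}}

```text
t: 36.45
eef_pos: [0.638, 0.2595, 0.1694]
ee_rot: [0.87, 0.493, -0.002, -0.001]
wrist_force: [0.2, 0.8, 0.5]
finger_gap: 0.0855
grasp_force: 0.0
```

```bash
python3 go.py 59 0 .6386 .2611 .0925
```

```text
shift [ 0.0006  0.0016 -0.0769] rot [ 0.07 -0.25 -0.11] norm 0.3
```

>>> {"op": "drive_tool", "data": {
  "commands": [
    {"linear":[0.0005,0.0015,-0.02],"rot":[0,-0.1,0]},
    {"linear":[0.0005,0.0015,-0.04],"rot":[0,-0.1,0]},
    {"linear":[0.0005,0.0015,-0.06],"rot":[0,-0.1,0]},
    {"linear":[0.0005,0.0015,-0.077],"rot":[0,-0.1,0]},
    {"linear":[0.0005,0.0015,-0.077],"rot":[0,-0.1,0]},
    {"linear":[0.0005,0.0015,-0.077],"rot":[0,-0.1,0]}
  ]
}}

```text
t: 37.05
eef_pos: [0.6395, 0.2625, 0.0944]
ee_rot: [0.87, 0.494, 0.0, -0.0]
wrist_force: [0.1, -0.3, 1.2]
finger_gap: 0.0851
grasp_force: 0.0
```

>>> {"op": "drive_tool", "data": {
  "commands": [
    {"linear":[0,0,0],"rot":[0,0,0]},
    {"linear":[0,0,0],"rot":[0,0,0]},
    {"linear":[0,0,0],"rot":[0,0,0]},
    {"linear":[0,0,0],"rot":[0,0,0]},
    {"linear":[0,0,0],"rot":[0,0,0]},
    {"linear":[0,0,0],"rot":[0,0,0]}
  ],
  "gripper": 1,
  "squeeze": 60
}}

```text
t: 37.65
eef_pos: [0.6399, 0.263, 0.0956]
ee_rot: [0.87, 0.494, 0.001, -0.0]
wrist_force: [-0.1, 0.1, 5.8]
finger_gap: 0.0553
grasp_force: 66.9
```

```bash
python3 st.py
```

```text
t 37.65 p [0.6399 0.263  0.0956] x [0.513 0.858 0.002] y [ 0.858 -0.513  0.001] z [ 0.002  0.001 -1.   ] 
q [-0.082  0.758 -0.539  1.557  0.448  0.95  -1.301] F [-0.11  0.15  5.84] T [ 0.04  0.32 -0.02] gap 0.0553 gf 66.9
```

>>> {"op": "drive_tool", "data": {
  "commands": [
    {"linear":[0,0,0],"rot":[0,0,0]},
    {"linear":[0,0,0],"rot":[0,0,0]},
    {"linear":[0,0,0],"rot":[0,0,0]},
    {"linear":[0,0,0.02],"rot":[0,0,0]},
    {"linear":[0,0,0.06],"rot":[0,0,0]},
    {"linear":[-0.01,-0.02,0.1],"rot":[0,0,0]},
    {"linear":[-0.03,-0.06,0.15],"rot":[0,0,0]},
    {"linear":[-0.03,-0.065,0.19],"rot":[0,0,0]}
  ],
  "gripper": 0.0
}}

```text
t: 38.45
eef_pos: [0.6082, 0.1956, 0.2789]
ee_rot: [0.87, 0.493, -0.002, 0.0]
wrist_force: [1.7, -1.0, 0.5]
finger_gap: 0.0855
grasp_force: 0.0
```

>>> {"op": "drive_tool", "data": {
  "commands": [
    {"linear":[0,0,0],"rot":[0,0,0]},
    {"linear":[0,0,0],"rot":[0,0,0]},
    {"linear":[0,0,0],"rot":[0,0,0]}
  ]
}}

```text
t: 38.75
eef_pos: [0.6092, 0.1987, 0.2779]
ee_rot: [0.87, 0.494, -0.001, -0.0]
wrist_force: [-0.1, -0.4, -0.2]
finger_gap: 0.0853
grasp_force: 0.0
```

```bash
python3 - <<'E'
from pair import *
wgrab('wrist17'); pair('wrist17',np.array([.639,.261]),59.2)
P=clouds(['wrist17']); print('arch pair',rect(near(P,(.639,.261),.04,.06,.152)),'gable pair',rect(near(P,(.640,-.001),.04,.06,.152)))
E
python3 st.py
```

```text
along [(-22, 28), (-21, 47), (-20, 49), (-19, 48), (-18, 49), (-17, 48), (-16, 48), (-15, 49), (-14, 47), (-13, 52), (-12, 48), (-11, 50), (-10, 50), (-9, 53), (-8, 52), (-7, 61), (-6, 51), (-5, 52), (-4, 50), (-3, 50), (-2, 49), (-1, 49), (0, 53), (1, 51), (2, 53), (3, 54), (4, 66), (5, 62), (6, 49), (7, 49), (8, 49), (9, 49), (10, 49), (11, 49), (12, 50), (13, 49), (14, 91), (15, 55), (16, 51), (17, 50), (18, 50), (19, 49), (20, 50), (21, 64), (22, 33)]
-0.02 (0.13, 0.138) 123 lat [-0.026   0.0261] mid 0.0
-0.02 (0.138, 0.146) 336 lat [-0.0216  0.0222] mid 0.0003
-0.02 (0.146, 0.152) 457 lat [-0.0125  0.0135] mid 0.0005
0.003 (0.13, 0.138) 125 lat [-0.0266  0.0253] mid -0.0006
0.003 (0.138, 0.146) 372 lat [-0.0231  0.0214] mid -0.0008
0.003 (0.146, 0.152) 488 lat [-0.0133  0.012 ] mid -0.0007
(array([639.7, 261.2]), array([43.8, 49.9]), 58.583187103271484) zmax per side 0.1496 0.1496
arch pair (array([638.9, 261.7]), array([43.8, 54.4]), 58.583187103271484) gable pair (array([6.402e+02, 2.000e-01]), array([44.1, 55.9]), 78.74927520751953)
t 38.8 p [0.6091 0.1988 0.2774] x [ 0.512  0.859 -0.002] y [ 0.859 -0.512 -0.002] z [-0.003 -0.    -1.   ] 
q [ 0.08   0.5   -0.633  1.544  0.308  1.203 -1.145] F [-1.25 -0.59 -0.33] T [-0.03 -0.02 -0.03] gap 0.0852 gf 0.0
```

The step is down to about 1 mm, both pairs are 44 mm thick overall (no gap), and the arm is clear. Handing in.

```bash
python3 -c "
from station import arm
print(arm.hand_in())"
```

```text
the job is handed in; nothing more can be done
None
```

I stood both bookends back to back with their mates, let go and handed in at about 39 s. By my measurements the gaps are under 1 mm and the sides within about 1 mm, but no verdict came back. The gripper also knocked the standing gable about 12 mm and 15° out of place (limit 20 mm).

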